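Snap the cover onto the air-filter housing

ROBOT

A 6-joint arm with a two-finger parallel gripper is mounted at the origin on the work surface. World frame = base frame: x ahead of the robot, y to its left, z up, the work surface at z = 0. Lengths are in m, angles in degrees, forces in N, time in s.
With the tool pointing down it reaches from about 0.35 to 0.725 m from the base axis. Payload 4.3 kg.
Tool frame: the origin (TCP) lies at the very end of the fingers, on their centre line; the grasp point (between the pads) lies 19 mm behind it; z points along the fingers, x is the direction in which the jaws open and shut, and the axes are right-handed (so a half turn about z gives the same grasp; the last joint's range is limited). The gripper opens to 85 mm and grips with 20 to 120 N. Pads are 22 mm wide; open, the fingers measure 114 mm over their backs; the gripper's body (76 mm by 85 mm) begins 54 mm behind the grasp point. The pads swing forward as they close: fully open they stand 13 mm farther back than shut.
Start: joints at [-81.836, 21.618, 4.641, 73.018, 0, 83.68], TCP at [0.144, -0.557, 0.231] pointing down, gripper open.
Joint ranges: [-156.06, 156.06], [-48.1, 94.91], [-58.44, 69.94], [-101.28, 121.22], [-78.64, 73.56], [-180, 180]. Speed limits (degrees/s): [147.25, 147.25, 180, 180, 180, 180].

INTERFACE

Orientations are given as [roll, pitch, yaw] about the fixed x, y, z axes, in that order (R = Rz(yaw) Ry(pitch) Rx(roll)).
In Python, from bench import manip gives the robot as it stands.
- The arm moves only by the tool play_rows, never from a script. Its argument "rows" is a list of rows, each an object with "xyz": the shift along the tool's x, y, z in cm, a list of three; "rotation": the turn, a rotation vector about the tool's x, y, z in rad, a list of three; "fingers": the opening, from 0 (shut) to 1 (fully open). A call has 1 to 8 rows; each row is the pose to reach, as a shift and turn from the pose commanded when the call began, along the tool's axes at that moment; what a row does not reach only later rows make up. A row lasts 1/12 s, in which the tool goes at most 41.7 mm and 7.16 degrees, less where a joint would pass 70% of its speed; a pose out of reach is approached as far as the arm can. A call with a gripper value outside its range is refused whole. The fingers move at their own pace and stop on an object; "grip_force" is the grip in N (left out, the last holds). Time passes only in rows, so rows that repeat a pose let the fingers close. It gives the time, the measured TCP pose, the force and the opening at its end, in the units of the state.
- manip.state(): the state, without advancing time (a new reading comes with each control period).
- manip.capture(name): name is "scene" or "top" or "wrist"; returns a dict with "image" (480x640x3 uint8, red, green, blue), "fov_y" (degrees; the focal length in pixels is half the picture's height over the tangent of half this angle, whatever the lens; pixels are square), "cx", "cy" (the principal point, pixels), "k1" (the pictures are not rectified: a ray, as slopes to the right and down, at radius r is drawn at 1 + k1 r^2 times it, then the intrinsics apply), "origin" and "orientation" of the camera in the world; the wrist camera has in their place "mount" (4x4, takes a point from camera to tool coordinates, whose origin is the TCP and whose axes are the tool frame's). Camera axes: x right, y down, z forward; pixel columns grow to the right and rows downward; lengths in m; the calibration is good to about 2 mm. A picture is of the moment at which its call begins: read the wrist's pose just before it. There is no depth.
- manip.sign_off(): hands the job in, once; it reports no verdict.
Trained networks look in the newest picture that a camera, given by its name, has taken for a name from the list of things; names that differ only in an ending like _2 or _b are one class to them, and where a whole thing is asked for, a point or a joint stands for the part that bears it (a point fixed in the world has none). Each returns a list of dicts, best first, with "confidence" (0 to 1); they miss things now and then, are a little off and sometimes report something else, mostly with a low value. They report only what shows in the picture. A call takes as long as a camera call. They do not tell look-alikes from the thing itself.
- manip.silhouettes(camera, query): "region" (480x640 bool, what is visible of it) and "uv" ([column, row] in pixels, amid what is visible of it).
The state is a dict: "time": time; "joints": joint angles; "qd": joint speeds; "joint_torque": joint torques, N m; "ee_pos": TCP position; "tcp_rot": TCP orientation; "ft_force": force on the tool from outside, world axes, zero at the start; "moment": the same for the moment, N m; "gripper_width": finger opening in m.
Only numpy, scipy, OpenCV 4.12 (cv2) and the standard library are available. Lean on these libraries where they do the work, as an engineer would, in place of code of your own. Each camera call takes 0.05 s, during which the arm holds its last target.

TASK

Lift the light grey cover out of its plywood tray by the rib on top, set it rib upward over the open black air-filter housing, and press it down one corner at a time until all four clips have clicked and the cover sits flush on the rim all round. Then let go and draw back. Leave the piston, the bottle and the wrench where they are.

Things in the scene. Friction and masses are not known exactly. Their poses are not given: they have to be found in the camera images.
- housing: Air-filter housing fixed to the bench: open-topped black plastic box, 124 (x) x 104 (y) x 45 mm high, walls 4 mm, a pleated filter deep inside, a 40 mm round intake stub on its +x side reaching 88 mm from the centre. Origin: centre of its underside, on the bench; z up. The cover fits either way round (half turn), its x along this x.
- housing_rim (a point): Centre of the housing's mouth, at rim height. Inside are four steel clips (pairs of sprung rollers lying along x) at x +-42, y +-36 mm, 8 mm below the rim. A cover set on rests on them, its plate about 8 mm above the rim; each corner takes 6 to 14 N straight down over its clip, clicks and sits on the rim. The plate is stiff: the last corner may go down with its neighbour.
- tray: Plywood tray fixed to the bench, 156 x 136 x 32 mm, with one open pocket 132 x 112 mm, floor 12 mm above the bench. Origin: centre of its underside; x along the longer side. The cover starts in the pocket with about 2 mm play all round; its plate is flush with the tray's top (about 32.7 mm above the bench) and only the rib stands out.
- cover_grip (a point): Middle of the cover's grip rib, half-way up. The rib, the only thing to grip, is 50 mm long (x), 12 mm thick (y) and 30 mm high above the plate. This point is 15 mm above the plate's top, 35.7 mm above the feet's bottom. Axes: x along the rib, z up. The light grey plastic cover weighs about 90 g.
- cover_plate (a point): Centre of the top face of the cover's plate, 128 (x) x 108 (y) x 5 mm. Under it, near the corners, four studs with rounded bulbs (8 mm thick, 27 mm long along x) reach 15.7 mm down; the clips guide them in y, the housing's end walls in x with 1.8 mm play each way. The plate overlaps the rim and rests on it when home.
- corner1 (a point): Pressing point on top of the cover's plate at its +x +y corner, marked by a flat black 16 mm disc, 42 mm (x) and 36 mm (y) from the cover's centre; right above one clip once the cover is on. Home: 50 mm above the bench; before its click about 58 mm.
- corner2 (a point): Pressing point on top of the cover's plate at its +x -y corner, marked by a flat black 16 mm disc, 42 mm (x) and 36 mm (y) from the cover's centre; right above one clip once the cover is on. Home: 50 mm above the bench; before its click about 58 mm.
- corner3 (a point): Pressing point on top of the cover's plate at its -x +y corner, marked by a flat black 16 mm disc, 42 mm (x) and 36 mm (y) from the cover's centre; right above one clip once the cover is on. Home: 50 mm above the bench; before its click about 58 mm.
- corner4 (a point): Pressing point on top of the cover's plate at its -x -y corner, marked by a flat black 16 mm disc, 42 mm (x) and 36 mm (y) from the cover's centre; right above one clip once the cover is on. Home: 50 mm above the bench; before its click about 58 mm.
- piston: Bystander: loose aluminium piston, 66 mm across, 60 mm high, standing. Origin: centre of its underside.
- bottle: Bystander: loose small white bottle, 40 mm across, 100 mm high, standing. Origin: centre of its underside.
- wrench: Bystander: loose wrench, 130 mm long, lying flat along its x. Origin: on its underside.
Not all that is in view belongs to the job. Of the things shaped like the tray, the plywood one is meant.

How it is judged (in metres and radians):
On the way, in this order (a step that is already met when the one before it is completed fails the run):
1. the cover has been lifted clear of the tray (by about 60 mm) (z of cover_grip in the frame of tray above 0.105 m), for 0.1 s.
2. on the housing, at least one corner is down on the rim while another is still up: pressed on by corners, not all at once (horizontal distance between cover_grip and housing below 0.008 m and z of any of corner1, corner2, corner3, corner4 in the frame of housing below 0.052 m and z of any of corner1, corner2, corner3, corner4 in the frame of housing above 0.054 m), for 0.2 s.
At the end, for the whole second after the job is handed in: The cover lies rib up, centred on the housing within 4 mm and 0.05 rad, level within 0.05 rad, all four corners within 2 mm of fully home (pressing points less than 52 mm above the housing's underside), at rest and released (horizontal distance between cover_grip and housing below 0.004 m and angle between the x axis of cover_grip and the x axis of housing, either way round below 0.05 rad and angle between cover_grip's own z axis and vertical below 0.05 rad and z of each of corner1, corner2, corner3, corner4 in the frame of housing below 0.052 m and linear speed of cover below 0.01 m/s); the robot touches nothing.
It fails at once if the piston has been pushed more than 40 mm from its place (distance of piston from where it was at the start of the episode above 0.04 m).
It fails at once if the bottle has been pushed more than 40 mm from its place (distance of bottle from where it was at the start of the episode above 0.04 m).
It fails at once if the wrench has been pushed more than 40 mm from its place (distance of wrench from where it was at the start of the episode above 0.04 m).
It also fails if it takes over 61 s, if anything falls off the work surface, if the arm or the gripper's body presses on something with over 40 N, if the wrist force passes 120 N, or if a joint passes its speed limit or range.

## Working session

There is one attempt and no reset: what is moved stays moved. The work goes in short steps, Python scripts to look and compute and a tool call to move; the robot and the scene stay as the last step left them, time stands still between calls to the robot, and variables do not carry over. Pictures are saved under pics/ and viewed, and the job is handed in when it is done.

Besides the shell and the picture viewer there is one more tool, called after "Request:" by a JSON object that holds its "op" and its "data". play_rows: Moves the arm, as the interface text tells. Its arguments: {"type":"object","properties":{"rows":{"type":"array","items":{"type":"object","properties":{"xyz":{"type":"array","items":{"type":"number"}},"rotation":{"type":"array","items":{"type":"number"}},"fingers":{"type":"number"}}}},"grip_force":{"type":"number"}},"required":["rows"]}

```bash
ls; mkdir -p pics; cat > h.py <<'E'
import numpy as np, cv2
from scipy.spatial.transform import Rotation as R
from bench import manip
def cam(c, st=None):
    f=240/np.tan(np.radians(c['fov_y']/2))
    if 'mount' in c:
        T=np.array(c['mount']); Rt=R.from_euler('xyz',st['tcp_rot'],degrees=True).as_matrix()
        return f,Rt@T[:3,:3],Rt@T[:3,3]+np.array(st['ee_pos'])
    o=np.array(c['orientation'])
    Rm=o if o.shape==(3,3) else R.from_euler('xyz',o,degrees=True).as_matrix()
    return f,Rm,np.array(c['origin'])
def toworld(c,uv,z,st=None):
    f,Rm,o=cam(c,st); uv=np.atleast_2d(np.array(uv,float)); K=np.array([[f,0,c['cx']],[0,f,c['cy']],[0,0,1]])
    p=cv2.undistortPoints(uv.reshape(-1,1,2),K,np.array([c['k1'],0,0,0.,0])).reshape(-1,2)
    d=np.c_[p,np.ones(len(p))]@Rm.T
    return o+d*((z-o[2])/d[:,2])[:,None]
def topix(c,X,st=None):
    f,Rm,o=cam(c,st); q=(np.atleast_2d(X)-o)@Rm; s=q[:,:2]/q[:,2:]
    r2=(s**2).sum(1,keepdims=True); s=s*(1+c['k1']*r2); return s*f+[c['cx'],c['cy']]
def save(n,im): cv2.imwrite('pics/'+n+'.png',im[:,:,::-1])
E
python3 - <<'E'
from h import *
print(manip.state())
for n in ['scene','top','wrist']:
    st=manip.state(); c=manip.capture(n); save(n+'0',c['image']); print(n,{k:v for k,v in c.items() if k!='image'})
    for q in ['housing','tray','cover_grip','piston','bottle','wrench']:
        print(q,[(round(d['confidence'],2),np.round(d['uv']).tolist(),int(d['region'].sum())) for d in manip.silhouettes(n,q)])
E
```

```text
pics
{'time': 0.0, 'joints': array([-8.18363309e+01,  2.16620661e+01,  4.56076030e+00,  7.30154964e+01,
        1.39824779e-04,  8.36822237e+01]), 'qd': array([-0.06291187,  0.04448418,  0.00471136, -0.03842157, -0.03472614,
       -0.0142989 ]), 'joint_torque': array([-5.23829658e-05, -4.63599586e+01,  2.69877577e+01,  2.08424369e-02,
       -1.27650164e-04, -7.97014508e-06]), 'ee_pos': array([ 0.14372061, -0.55607563,  0.23034447]), 'tcp_rot': array([-1.79987008e+02,  1.16077488e-01, -7.55185416e+01]), 'ft_force': array([-0.48635725, -0.06787106, -0.28164882]), 'moment': array([0.00789894, 0.00658968, 0.03813099]), 'gripper_width': 0.08560367128932421}
scene {'fov_y': 46.01783114551826, 'cx': 321.23834206642573, 'cy': 237.75912271393102, 'k1': -0.10192336815893177, 'origin': array([ 1.29501583, -0.40468351,  1.13608984]), 'orientation': array([-140.63649226,   -0.20563326,   70.68136187])}
housing [(0.78, [448.0, 242.0], 2356)]
tray [(0.94, [310.0, 292.0], 1342), (0.81, [151.0, 273.0], 3353), (0.73, [434.0, 166.0], 2382), (0.62, [214.0, 194.0], 2423)]
cover_grip [(0.69, [310.0, 271
[... 593 characters left out ...]
2197)]
piston [(0.59, [315.0, 124.0], 741)]
bottle [(0.79, [211.0, 110.0], 342)]
wrench [(0.9, [262.0, 235.0], 369)]
wrist {'fov_y': 71.47515323378391, 'cx': 315.9555843994645, 'cy': 235.22346489711734, 'k1': 0.013308929327227355, 'mount': array([[ 9.99996601e-01,  1.94931408e-04,  2.59991101e-03,
        -1.06185077e-03],
       [-9.58069914e-04,  9.54906688e-01,  2.96904528e-01,
        -7.61888003e-02],
       [-2.42479639e-03, -2.96906010e-01,  9.54903629e-01,
        -1.42271371e-01],
       [ 0.00000000e+00,  0.00000000e+00,  0.00000000e+00,
         1.00000000e+00]])}
housing []
tray [(0.69, [361.0, 16.0], 4051), (0.57, [84.0, 88.0], 28110)]
cover_grip []
piston []
bottle []
wrench []
```

View pics/scene0.png

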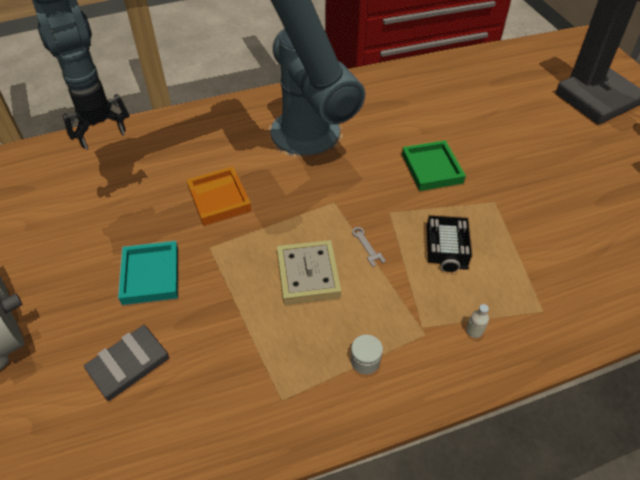

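View pics/top0.png

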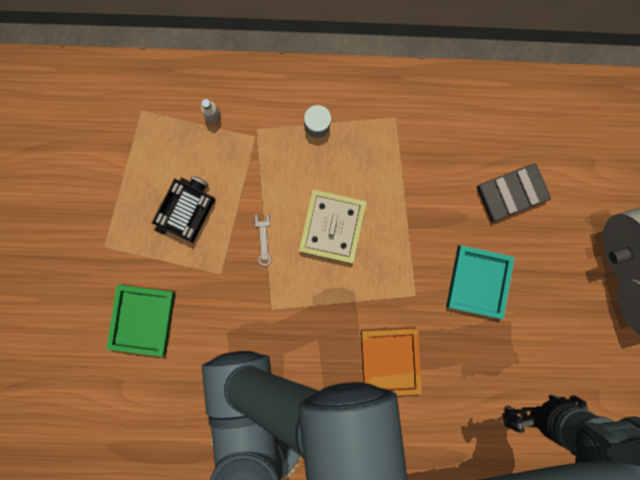

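View pics/wrist0.png

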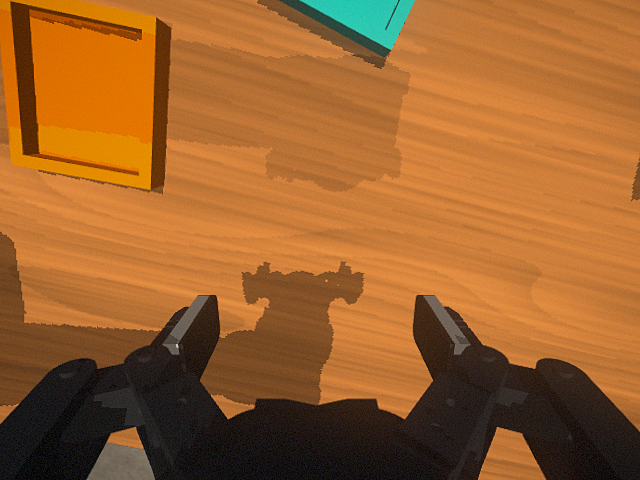

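The image shows four tray-shaped things: a pale one (332,226 in top) with the grey cover in it, and empty green (140,322), orange (391,361) and teal (481,282) ones. The pale one fits, since it is plywood-coloured and holds the cover. The housing is at (185,213). I'll confirm this in a crop and measure.

```bash
python3 - <<'E'
from h import *
c=manip.capture('top'); im=c['image']
a=im[180:275,290:380]; b=im[165:255,140:230]
a=cv2.resize(a,(380,400),interpolation=cv2.INTER_CUBIC); b=cv2.resize(b,(400,400),interpolation=cv2.INTER_CUBIC)
save('crop0',np.hstack([a,b]))
for n in ['top','scene']:
    c=manip.capture(n)
    for q,z in [('tray',.032),('cover_plate',.033),('housing',.045),('piston',.03),('bottle',.05),('wrench',.005)]:
        for d in manip.silhouettes(n,q):
            m=d['region'].astype(np.uint8); cs,_=cv2.findContours(m,0,2); k=max(cs,key=cv2.contourArea)
            w=toworld(c,k.reshape(-1,2),z)[:,:2]
            r=cv2.minAreaRect((w*1000).astype(np.float32)); print(n,q,round(d['confidence'],2),np.round(d['uv']),np.round(r[0],1),np.round(r[1],1),round(r[2],1))
    for q,z in [('corner1',.0327)]:
        print([ (round(d['confidence'],2),np.round(d['uv'])) for d in manip.silhouettes(n,q)])
E
```

```text
top tray 0.83 [351. 237.] [ 516.1 -165.5] [136.4 156.6] 79.1
top tray 0.69 [478. 279.] [ 389.8 -531.3] [146.  156.4] 79.5
top tray 0.61 [393. 359.] [ 192.7 -313.1] [157.7 139.6] 4.2
top tray 0.6 [141. 318.] [277.9 289.8] [145.1 158.9] 84.1
top cover_plate 0.78 [333. 227.] [ 517.9 -164.8] [107.6 127.6] 79.2
top housing 0.91 [184. 208.] [549.9 195.5] [116.5 165.5] 66.0
top housing 0.43 [332. 227.] [ 517.  -165.1] [108.1 129.8] 79.3
top piston 0.72 [319. 122.] [ 780.1 -121.1] [79.8 65.2] 1.6
top wrench 0.87 [263. 238.] [479.5   6.9] [127.5  35.3] 3.2
top wrench 0.67 [332. 224.] [ 521.8 -167.1] [113.  132.3] 79.5
[(0.65, array([331., 226.]))]
scene tray 0.79 [153. 274.] [ 402.1 -532.8] [144.2 184. ] 79.7
scene tray 0.61 [434. 165.] [290.5 286.9] [154.6 187. ] 84.1
scene tray 0.58 [309. 292.] [ 528.1 -165.3] [138.1 180.2] 78.3
scene tray 0.58 [215. 193.] [ 207.2 -313.1] [181.3 138.8] 3.7
scene tray 0.54 [370. 245.] [ 4.999e+02 -2.000e-01] [128.  37.] 4.1
scene cover_plate 0.64 [308. 270.] [ 520.4 -162.3] [108.7 130. ] 79.2
scene housing 0.78 [450. 240.] [569.2 191.1] [113.1 180.3] 67.1
scene housing 0.54 [476. 322.] [795.  149.3] [38.6 92. ] 41.9
scene piston 0.88 [367. 354.] [ 779.9 -116.3] [63.7 95.3] 61.6
scene bottle 0.67 [478. 323.] [798.2 145.9] [37.1 88.7] 39.7
scene bottle 0.33 [307. 272.] [ 532.3 -167.1] [108.4 127.9] 79.4
scene wrench 0.93 [370. 248.] [481.3  13.4] [124.5  37.1] 1.9
scene wrench 0.39 [478. 322.] [777.2 169.3] [44.6 96.1] 38.8
[(0.93, array([305., 269.]))]
```

View pics/crop0.png

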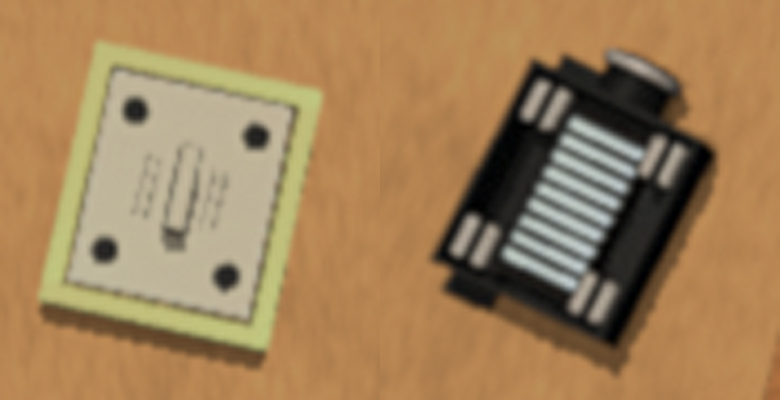

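The crop confirms it: the pale plywood tray holds the cover, with four black discs and the rib along the long side. The housing is open, with its intake pointing towards the top right. Next I'll go above the tray, then the housing, for close views.

```bash
cat >> h.py <<'E'
def shift(x,y,z,yaw,roll=None):
    """tool-frame shift (cm) and rotvec from present measured pose to a tool-down target"""
    st=manip.state(); R0=R.from_euler('xyz',st['tcp_rot'],degrees=True); R1=R.from_euler('xyz',[180,0,yaw],degrees=True)
    d=R0.as_matrix().T@(np.array([x,y,z])-st['ee_pos'])*100
    print('t',round(st['time'],2),'xyz',np.round(d,2),'rot',np.round((R0.inv()*R1).as_rotvec(),4),'F',np.round(st['ft_force'],1),'w',round(st['gripper_width'],4), 'pose',np.round(st['ee_pos'],4),np.round(st['tcp_rot'],2))
E
python3 -c "
from h import *
shift(.518,-.165,.23,79.2)"
```

```text
t 1.9 xyz [-28.57 -46.03   0.13] rot [ 2.0000e-04 -0.0000e+00 -2.7003e+00] F [ 0.2 -0.4  0.2] w 0.0853 pose [ 0.1438 -0.5568  0.2313] [ 1.800e+02 -1.000e-02 -7.552e+01]
```

Request:
{"op": "play_rows", "data": {"rows": [{"xyz": [-3.0, -4.9, 0], "rotation": [0, 0, -0.124], "fingers": 1}, {"xyz": [-6, -9.7, 0], "rotation": [0, 0, -0.248], "fingers": 1}, {"xyz": [-9, -14.5, 0], "rotation": [0, 0, -0.372], "fingers": 1}, {"xyz": [-12, -19.3, 0], "rotation": [0, 0, -0.496], "fingers": 1}, {"xyz": [-15, -24.2, 0], "rotation": [0, 0, -0.62], "fingers": 1}, {"xyz": [-18, -29, 0], "rotation": [0, 0, -0.744], "fingers": 1}, {"xyz": [-21, -33.8, 0], "rotation": [0, 0, -0.868], "fingers": 1}, {"xyz": [-24, -38.7, 0], "rotation": [0, 0, -0.992], "fingers": 1}]}}

```text
time: 2.57
ee_pos: [0.3752, -0.3141, 0.2316]
tcp_rot: [180.0, -0.0, -18.3]
ft_force: [1.3, -0.5, -0.2]
gripper_width: 0.0857
```

```bash
python3 -c "
from h import *
shift(.518,-.165,.23,79.2)"
```

```text
t 2.57 xyz [  8.87 -18.65   0.16] rot [ 9.0000e-04 -2.0000e-04 -1.7025e+00] F [ 1.3 -0.5 -0.2] w 0.0857 pose [ 0.3752 -0.3141  0.2316] [ 1.7998e+02 -4.0000e-02 -1.8340e+01]
```

Request:
{"op": "play_rows", "data": {"rows": [{"xyz": [2.2, -4, 0], "rotation": [0, 0, -0.124]}, {"xyz": [4.4, -8, 0], "rotation": [0, 0, -0.248]}, {"xyz": [6.6, -12, 0], "rotation": [0, 0, -0.372]}, {"xyz": [8.9, -16, 0], "rotation": [0, 0, -0.496]}, {"xyz": [8.9, -18.6, 0.1], "rotation": [0, 0, -0.62]}, {"xyz": [8.9, -18.6, 0.1], "rotation": [0, 0, -0.744]}, {"xyz": [8.9, -18.6, 0.1], "rotation": [0, 0, -0.868]}, {"xyz": [8.9, -18.6, 0.1], "rotation": [0, 0, -0.992]}]}}

```text
$.rows[0]: bad value
```

Request:
{"op": "play_rows", "data": {"rows": [{"xyz": [0, 0, 0], "rotation": [0, 0, -0.124]}, {"xyz": [0, 0, 0], "rotation": [0, 0, -0.248]}, {"xyz": [0, 0, 0], "rotation": [0, 0, -0.372]}, {"xyz": [0, 0, 0], "rotation": [0, 0, -0.496]}, {"xyz": [0, 0, 0], "rotation": [0, 0, -0.62]}, {"xyz": [0, 0, 0], "rotation": [0, 0, -0.71]}, {"xyz": [0, 0, 0], "rotation": [0, 0, -0.71]}, {"xyz": [0, 0, 0], "rotation": [0, 0, -0.71]}]}}

```text
$.rows[0]: bad value
```

```bash
python3 - <<'E'
from h import *
import pickle
st=manip.state();c=manip.capture('wrist'); save('tray1',c['image']); pickle.dump((st,c),open('tray1.pkl','wb'))
for q,z in [('cover_plate',.0327),('tray',.032)]:
    for d in manip.silhouettes('wrist',q):
        m=d['region'].astype(np.uint8); cs,_=cv2.findContours(m,0,2); k=max(cs,key=cv2.contourArea)
        w=toworld(c,k.reshape(-1,2),z,st)[:,:2]
        r=cv2.minAreaRect((w*1000).astype(np.float32)); print(q,round(d['confidence'],2),np.round(d['uv']),np.round(r[0],1),np.round(r[1],1),round(r[2],1))
shift(.545,.195,.23,66)
E
```

```text
cover_plate 0.83 [415.  30.] [ 515.4 -187.7] [ 59.3 128. ] 79.2
tray 0.76 [162. 252.] [ 198.4 -313.8] [167.7 137.6] 4.1
tray 0.64 [374. 356.] [ 383.1 -522.8] [156.  134.9] 79.4
tray 0.57 [404.  67.] [ 512.4 -194.5] [ 78.6 157.6] 79.2
t 2.72 xyz [ 3.00e-02 -5.36e+01  1.40e-01] rot [ 3.0000e-04 -1.0000e-04 -1.4726e+00] F [-0.6 -0.5 -0.4] w 0.0857 pose [ 0.3757 -0.3136  0.2315] [ 1.7999e+02 -1.0000e-02 -1.8380e+01]
```

View pics/tray1.png

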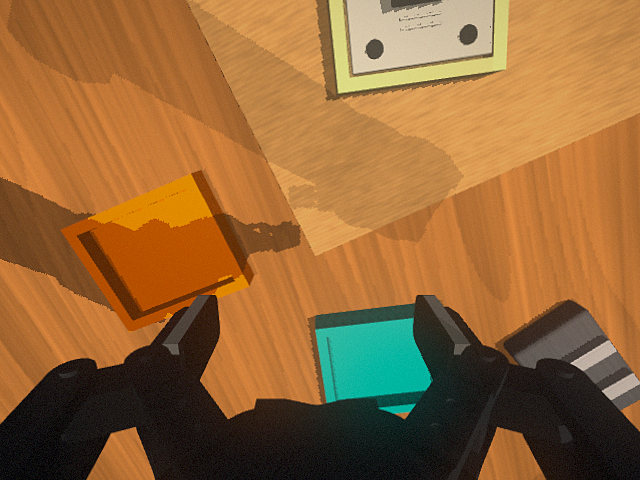

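The moves were refused because rows need "fingers". I'm redoing them.

Request:
{"op": "play_rows", "data": {"rows": [{"xyz": [2.2, -4, 0], "rotation": [0, 0, -0.124], "fingers": 1}, {"xyz": [4.4, -8, 0], "rotation": [0, 0, -0.248], "fingers": 1}, {"xyz": [6.6, -12, 0], "rotation": [0, 0, -0.372], "fingers": 1}, {"xyz": [8.9, -16, 0], "rotation": [0, 0, -0.496], "fingers": 1}, {"xyz": [8.9, -18.6, 0.1], "rotation": [0, 0, -0.62], "fingers": 1}, {"xyz": [8.9, -18.6, 0.1], "rotation": [0, 0, -0.744], "fingers": 1}, {"xyz": [8.9, -18.6, 0.1], "rotation": [0, 0, -0.868], "fingers": 1}, {"xyz": [8.9, -18.6, 0.1], "rotation": [0, 0, -0.992], "fingers": 1}]}}

```text
time: 3.38
ee_pos: [0.518, -0.1688, 0.2301]
tcp_rot: [180.0, 0.0, 38.4]
ft_force: [-0.1, -0.1, 0.9]
gripper_width: 0.0852
```

Request:
{"op": "play_rows", "data": {"rows": [{"xyz": [0, 0, 0], "rotation": [0, 0, -0.124], "fingers": 1}, {"xyz": [0, 0, 0], "rotation": [0, 0, -0.248], "fingers": 1}, {"xyz": [0, 0, 0], "rotation": [0, 0, -0.372], "fingers": 1}, {"xyz": [0, 0, 0], "rotation": [0, 0, -0.496], "fingers": 1}, {"xyz": [0, 0, 0], "rotation": [0, 0, -0.62], "fingers": 1}, {"xyz": [0, 0, 0], "rotation": [0, 0, -0.71], "fingers": 1}, {"xyz": [0, 0, 0], "rotation": [0, 0, -0.71], "fingers": 1}, {"xyz": [0, 0, 0], "rotation": [0, 0, -0.71], "fingers": 1}]}}

```text
time: 4.05
ee_pos: [0.5176, -0.1694, 0.2303]
tcp_rot: [-180.0, 0.0, 78.6]
ft_force: [-0.4, 0.2, -0.6]
gripper_width: 0.0855
```

```bash
python3 - <<'E'
from h import *
import pickle
st=manip.state();c=manip.capture('wrist'); save('tray2',c['image']); pickle.dump((st,c),open('tray2.pkl','wb'))
for q,z in [('cover_plate',.0327),('tray',.032)]:
    for d in manip.silhouettes('wrist',q):
        m=d['region'].astype(np.uint8); cs,_=cv2.findContours(m,0,2); k=max(cs,key=cv2.contourArea)
        w=toworld(c,k.reshape(-1,2),z,st)[:,:2]
        r=cv2.minAreaRect((w*1000).astype(np.float32)); print(q,round(d['confidence'],2),np.round(d['uv']),np.round(r[0],1),np.round(r[1],1),round(r[2],1))
shift(.545,.195,.23,66)
E
```

```text
cover_plate 0.7 [324. 204.] [ 520.  -164.6] [110.3 128.4] 78.7
tray 0.9 [320. 145.] [ 519.5 -163.5] [139. 156.] 79.4
tray 0.7 [ 12. 177.] [ 417.5 -446.4] [ 42.6 158.7] 62.7
t 4.2 xyz [ 3.619e+01 -4.470e+00  2.000e-02] rot [-0.000e+00  2.000e-04  2.214e-01] F [ 0.   0.5 -0.3] w 0.0852 pose [ 0.5178 -0.1687  0.2303] [-1.800e+02  1.000e-02  7.869e+01]
```

View pics/tray2.png

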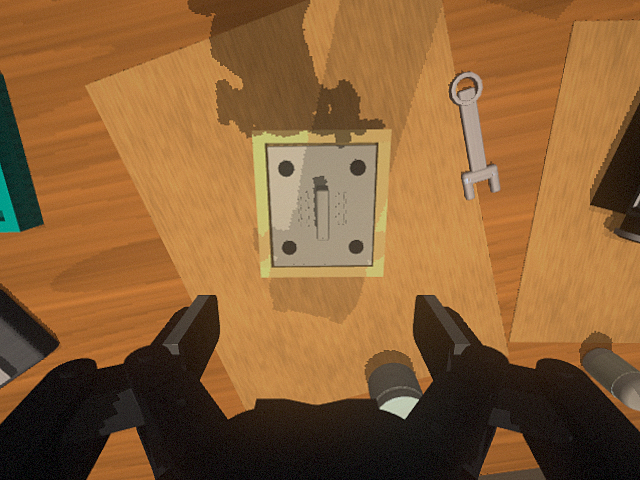

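The tray2 view shows the cover square in the plywood tray. The discs are at about (286,168), (358,167), (289,247) and (356,247), and the rib is at (322,212). I'll locate the discs exactly and then go to the housing.

```bash
cat > fit.py <<'E'
from h import *
def discs(c,st,guess,z,win=14):
    g=cv2.cvtColor(c['image'],cv2.COLOR_RGB2GRAY); out=[]
    for u,v in guess:
        u,v=int(round(u)),int(round(v)); p=g[v-win:v+win+1,u-win:u+win+1]
        t,b=cv2.threshold(p,0,255,cv2.THRESH_BINARY_INV+cv2.THRESH_OTSU)
        n,l,s,ce=cv2.connectedComponentsWithStats(b); k=min(range(1,n),key=lambda i:np.hypot(*(ce[i]-win))+ (99 if s[i,4]<30 else 0))
        out.append(ce[k]+[u-win,v-win]); 
    return np.array(out)
def fitrect(W,nom):
    """2D rigid fit nom->W"""
    a=nom-nom.mean(0); b=W-W.mean(0); H=a.T@b; th=np.arctan2(H[0,1]-H[1,0],H[0,0]+H[1,1])
    Rm=np.array([[np.cos(th),-np.sin(th)],[np.sin(th),np.cos(th)]]); t=W.mean(0)-Rm@nom.mean(0)
    return t,np.degrees(th),W-(nom@Rm.T+t)
E
python3 - <<'E'
from fit import *
import pickle
st,c=pickle.load(open('tray2.pkl','rb'))
uv=discs(c,st,[(286,168),(358,167),(289,247),(356,247)],.0327); print(uv)
W=toworld(c,uv,.0327,st)[:,:2]; print(W)
# image down=+x, image right=+y(tool x ~ 79deg)
nom=np.array([[-42,-36],[-42,36],[42,-36],[42,36]])/1000
print(fitrect(W,nom))
E
```

```text
[[285.77560976 168.23414634]
 [357.32512315 167.29064039]
 [288.90243902 247.42682927]
 [355.65243902 246.47560976]]
[[ 0.4721841  -0.19080803]
 [ 0.48543124 -0.12025411]
 [ 0.55502036 -0.20638507]
 [ 0.56811137 -0.13555049]]
(array([ 0.52018677, -0.16324943]), np.float64(-10.560087257464335), array([[-1.16415077e-04,  1.34471329e-04],
       [-6.44671920e-05, -9.21558652e-05],
       [ 1.42530904e-04, -4.81695925e-05],
       [ 3.83513651e-05,  5.85412882e-06]]))
```

Request:
{"op": "play_rows", "data": {"rows": [{"xyz": [4.1, -0.5, 0], "rotation": [0, 0, 0.03], "fingers": 1}, {"xyz": [8.2, -1, 0], "rotation": [0, 0, 0.06], "fingers": 1}, {"xyz": [12.3, -1.5, 0], "rotation": [0, 0, 0.1], "fingers": 1}, {"xyz": [16.4, -2, 0], "rotation": [0, 0, 0.15], "fingers": 1}, {"xyz": [20.5, -2.5, 0], "rotation": [0, 0, 0.2], "fingers": 1}, {"xyz": [24.6, -3, 0], "rotation": [0, 0, 0.22], "fingers": 1}, {"xyz": [28.7, -3.5, 0], "rotation": [0, 0, 0.22], "fingers": 1}, {"xyz": [32.8, -4, 0], "rotation": [0, 0, 0.22], "fingers": 1}]}}

```text
time: 4.87
ee_pos: [0.5421, 0.1634, 0.2304]
tcp_rot: [180.0, -0.0, 66.1]
ft_force: [1.4, -0.5, -0.5]
gripper_width: 0.085
```

Request:
{"op": "play_rows", "data": {"rows": [{"xyz": [3, -1, 0], "rotation": [0, 0, 0], "fingers": 1}, {"xyz": [3.4, -1, 0], "rotation": [0, 0, 0], "fingers": 1}, {"xyz": [3.4, -1, 0], "rotation": [0, 0, 0], "fingers": 1}, {"xyz": [3.4, -1, 0], "rotation": [0, 0, 0], "fingers": 1}]}}

```text
time: 5.2
ee_pos: [0.5467, 0.1962, 0.2301]
tcp_rot: [180.0, 0.1, 66.2]
ft_force: [-0.5, -0.8, 0.4]
gripper_width: 0.0854
```

```bash
python3 - <<'E'
from h import *
import pickle
st=manip.state();c=manip.capture('wrist'); save('hous1',c['image']); pickle.dump((st,c),open('hous1.pkl','wb'))
shift(.52,-.164,.15,79.2)
E
```

```text
t 5.25 xyz [-33.96  12.09   8.05] rot [-1.000e-04  9.000e-04 -2.277e-01] F [ 0.8 -0.3  0.2] w 0.0853 pose [0.5467 0.1956 0.2302] [1.800e+02 5.000e-02 6.615e+01]
```

View pics/hous1.png

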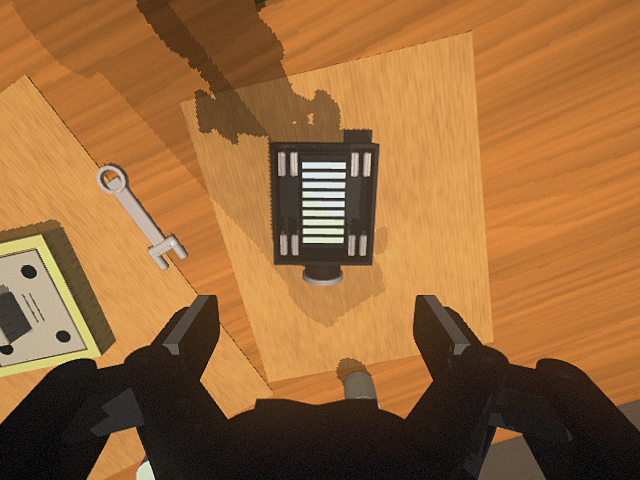

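```bash
python3 - <<'E'
from h import *
import pickle
st,c=pickle.load(open('hous1.pkl','rb'))
im=c['image'][125:290,260:395]
im=np.clip(im.astype(float)*1.8,0,255).astype(np.uint8)
im=cv2.resize(im,None,fx=3.6,fy=3.6,interpolation=cv2.INTER_CUBIC)
save('hous1c',im)
# roller detection: bright blobs
g=cv2.cvtColor(c['image'],cv2.COLOR_RGB2GRAY)
for n,(x0,y0,x1,y1) in dict(TL=(274,148,300,182),TR=(348,148,376,182),BL=(276,228,301,260),BR=(344,228,371,262)).items():
    p=g[y0:y1,x0:x1]; _,b=cv2.threshold(p,0,255,cv2.THRESH_BINARY+cv2.THRESH_OTSU)
    k,l,s,ce=cv2.connectedComponentsWithStats(b)
    print(n,[(s[i].tolist(),(ce[i]+[x0,y0]).round(1).tolist()) for i in range(1,k) if s[i,4]>20])
E
```

```text
TL [([4, 4, 7, 24, 162], [281.1, 163.7]), ([16, 4, 8, 24, 165], [293.5, 163.7])]
TR [([3, 5, 8, 24, 172], [354.5, 164.3]), ([15, 5, 8, 24, 159], [366.8, 164.1])]
BL [([4, 7, 7, 20, 135], [283.1, 244.4]), ([15, 7, 8, 21, 124], [294.5, 244.7])]
BR [([4, 7, 8, 21, 140], [351.1, 245.3]), ([16, 7, 7, 21, 130], [362.8, 245.0])]
```

View pics/hous1c.png

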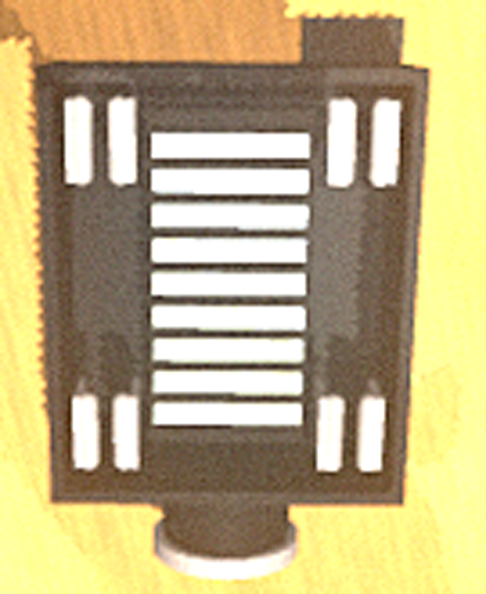

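```bash
python3 - <<'E'
from fit import *
import pickle
st,c=pickle.load(open('hous1.pkl','rb'))
P=np.array([[(281.1+293.5)/2,163.7],[(354.5+366.8)/2,164.2],[(283.1+294.5)/2,244.5],[(351.1+362.8)/2,245.1]])
nom=np.array([[-42,-36],[-42,36],[42,-36],[42,36]])/1000
for z in (.035,.037,.039): print(z,fitrect(toworld(c,P,z,st)[:,:2],nom))
C=np.array([[270.6,143.3],[379.2,143.6],[274.7,264.4],[372.2,264.4]])
print(fitrect(toworld(c,C,.045,st)[:,:2],np.array([[-62,-52],[-62,52],[62,-52],[62,52]])/1000))
shift(.520,-.163,.15,79.44)
E
```

```text
0.035 (array([0.54776189, 0.20451151]), np.float64(-24.126480825882474), array([[-0.00055693, -0.00021142],
       [-0.00025196,  0.00053885],
       [ 0.00017877, -0.00054215],
       [ 0.00063012,  0.00021472]]))
0.037 (array([0.54734426, 0.20465123]), np.float64(-24.126480825882474), array([[-2.39144483e-04, -1.17158757e-04],
       [-1.10453406e-04,  2.39091225e-04],
       [ 3.76992925e-05, -2.42375690e-04],
       [ 3.11898597e-04,  1.20443221e-04]]))
0.039 (array([0.54692663, 0.20479095]), np.float64(-24.126480825882446), array([[ 7.86435741e-05, -2.29006419e-05],
       [ 3.10487698e-05, -6.06655270e-05],
       [-1.03368986e-04,  5.74006508e-05],
       [-6.32335819e-06,  2.61655181e-05]]))
(array([0.54729084, 0.20528348]), np.float64(-23.8948227115348), array([[ 6.48168136e-04,  5.29909675e-04],
       [ 1.01900643e-04, -6.61786533e-04],
       [ 9.97578927e-06,  4.16239947e-04],
       [-7.60044569e-04, -2.84363089e-04]]))
t 5.25 xyz [-33.87  12.05   8.05] rot [-1.000e-04  9.000e-04 -2.319e-01] F [ 0.8 -0.3  0.2] w 0.0853 pose [0.5467 0.1956 0.2302] [1.800e+02 5.000e-02 6.615e+01]
```

Housing: (0.547, 0.2048), yaw −24.1°, with the roller and rim fits agreeing to within 0.6 mm. Cover: (0.5202, −0.1632), yaw −10.56°. Going back to grasp.

Request:
{"op": "play_rows", "data": {"rows": [{"xyz": [-3.9, 1.4, 0], "rotation": [0, 0, -0.03], "fingers": 1}, {"xyz": [-7.8, 2.8, 0], "rotation": [0, 0, -0.06], "fingers": 1}, {"xyz": [-11.7, 4.2, 1], "rotation": [0, 0, -0.1], "fingers": 1}, {"xyz": [-15.6, 5.6, 2], "rotation": [0, 0, -0.14], "fingers": 1}, {"xyz": [-19.4, 6.9, 3], "rotation": [0, 0, -0.18], "fingers": 1}, {"xyz": [-23.2, 8.3, 4.5], "rotation": [0, 0, -0.232], "fingers": 1}, {"xyz": [-27, 9.6, 6], "rotation": [0, 0, -0.232], "fingers": 1}, {"xyz": [-30.8, 11, 8], "rotation": [0, 0, -0.232], "fingers": 1}]}}

```text
time: 5.92
ee_pos: [0.5229, -0.1265, 0.1542]
tcp_rot: [179.9, 0.1, 79.3]
ft_force: [0.5, 0.3, 0.2]
gripper_width: 0.0853
```

Request:
{"op": "play_rows", "data": {"rows": [{"xyz": [-2.7, 1.7, 0], "rotation": [0, 0, 0], "fingers": 1}, {"xyz": [-2.7, 1.7, 1], "rotation": [0, 0, 0], "fingers": 1}, {"xyz": [-2.7, 1.7, 2], "rotation": [0, 0, 0], "fingers": 1}, {"xyz": [-2.7, 1.7, 2], "rotation": [0, 0, 0], "fingers": 1}]}}

```text
time: 6.25
ee_pos: [0.5335, -0.1525, 0.1317]
tcp_rot: [-179.8, -0.1, 79.4]
ft_force: [0.6, 0.1, 0.3]
gripper_width: 0.0855
```

```bash
python3 - <<'E'
from h import *
import pickle
st=manip.state();c=manip.capture('wrist'); save('tray3',c['image']); pickle.dump((st,c),open('tray3.pkl','wb'))
shift(.5202,-.1632,.037,79.44)
E
```

```text
t 6.3 xyz [-1.37 -1.1   9.56] rot [-0.003  -0.0008  0.0005] F [0.3 0.2 0. ] w 0.0853 pose [ 0.5338 -0.1518  0.1326] [-1.7983e+02 -4.0000e-02  7.9470e+01]
```

View pics/tray3.png

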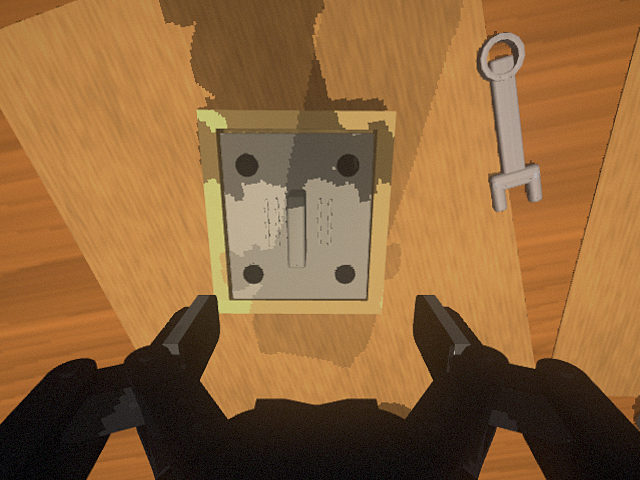

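```bash
python3 - <<'E'
from fit import *
import pickle
st,c=pickle.load(open('tray3.pkl','rb'))
uv=discs(c,st,[(247,165),(348,165),(253,274),(345,274)],.0327,16); 
nom=np.array([[-42,-36],[-42,36],[42,-36],[42,36]])/1000
print(uv,fitrect(toworld(c,uv,.0327,st)[:,:2],nom))
E
```

```text
[[246.31100478 164.82296651]
 [347.5920398  165.08457711]
 [252.88349515 273.86084142]
 [344.57281553 273.89967638]] (array([ 0.52001606, -0.16301355]), np.float64(-10.599717283094554), array([[-8.76762734e-05, -1.52243650e-07],
       [ 1.64066603e-05, -1.53134384e-05],
       [ 5.20168897e-05, -1.08331770e-05],
       [ 1.92527234e-05,  2.62988591e-05]]))
```

Request:
{"op": "play_rows", "data": {"rows": [{"xyz": [-1.36, -1.11, 2.5], "rotation": [-0.002, 0, 0], "fingers": 1}, {"xyz": [-1.36, -1.11, 5], "rotation": [-0.002, 0, 0], "fingers": 1}, {"xyz": [-1.36, -1.11, 7], "rotation": [-0.002, 0, 0], "fingers": 1}, {"xyz": [-1.36, -1.11, 8.5], "rotation": [-0.002, 0, 0], "fingers": 1}, {"xyz": [-1.36, -1.11, 9.3], "rotation": [-0.002, 0, 0], "fingers": 1}, {"xyz": [-1.36, -1.11, 9.55], "rotation": [-0.002, 0, 0], "fingers": 1}, {"xyz": [-1.36, -1.11, 9.55], "rotation": [-0.002, 0, 0], "fingers": 1}]}}

```text
time: 6.88
ee_pos: [0.5221, -0.1628, 0.0384]
tcp_rot: [179.9, -0.0, 79.6]
ft_force: [0.3, -0.6, -0.3]
gripper_width: 0.0852
```

```bash
python3 - <<'E'
from h import *
shift(.5200,-.1631,.037,79.4)
E
```

```text
t 6.88 xyz [-0.06 -0.2   0.14] rot [ 0.0017 -0.      0.0032] F [ 0.3 -0.6 -0.3] w 0.0852 pose [ 0.5221 -0.1628  0.0384] [179.9   -0.    79.58]
```

Request:
{"op": "play_rows", "data": {"rows": [{"xyz": [-0.05, -0.15, 0.1], "rotation": [0, 0, 0], "fingers": 0.6}, {"xyz": [-0.05, -0.15, 0.1], "rotation": [0, 0, 0], "fingers": 0.3}, {"xyz": [-0.05, -0.15, 0.1], "rotation": [0, 0, 0], "fingers": 0}, {"xyz": [-0.05, -0.15, 0.1], "rotation": [0, 0, 0], "fingers": 0}, {"xyz": [-0.05, -0.15, 0.1], "rotation": [0, 0, 0], "fingers": 0}, {"xyz": [-0.05, -0.15, 0.1], "rotation": [0, 0, 0], "fingers": 0}, {"xyz": [-0.05, -0.15, 0.1], "rotation": [0, 0, 0], "fingers": 0}, {"xyz": [-0.05, -0.15, 0.1], "rotation": [0, 0, 0], "fingers": 0}], "grip_force": 60}}

```text
time: 7.55
ee_pos: [0.521, -0.164, 0.0376]
tcp_rot: [179.8, 0.0, 79.5]
ft_force: [-0.7, -0.9, 3.5]
gripper_width: 0.0107
```

```bash
python3 - <<'E'
from h import *
shift(.5200,-.1631,.037,79.4)
print(manip.state()['moment'])
E
```

```text
t 7.55 xyz [ 0.07 -0.11  0.06] rot [0.0028 0.0003 0.0022] F [-0.7 -0.9  3.5] w 0.0107 pose [ 0.521  -0.164   0.0376] [1.7984e+02 2.0000e-02 7.9530e+01]
[ 0.08271617  0.10173667 -0.04840174]
```

Gripped at a width of about 11 mm. Lifting straight up.

Request:
{"op": "play_rows", "data": {"rows": [{"xyz": [0, 0, -1], "rotation": [0, 0, 0], "fingers": 0}, {"xyz": [0, 0, -2.5], "rotation": [0, 0, 0], "fingers": 0}, {"xyz": [0, 0, -4.5], "rotation": [0, 0, 0], "fingers": 0}, {"xyz": [0, 0, -7], "rotation": [0, 0, 0], "fingers": 0}, {"xyz": [0, 0, -9], "rotation": [0, 0, 0], "fingers": 0}, {"xyz": [0, 0, -10.5], "rotation": [0, 0, 0], "fingers": 0}, {"xyz": [0, 0, -11], "rotation": [0, 0, 0], "fingers": 0}, {"xyz": [0, 0, -11], "rotation": [0, 0, 0], "fingers": 0}]}}

```text
time: 8.22
ee_pos: [0.5214, -0.1642, 0.1488]
tcp_rot: [179.7, 0.0, 79.5]
ft_force: [0.3, 0.5, -1.0]
gripper_width: 0.0108
```

```bash
python3 - <<'E'
from h import *
import pickle
st=manip.state();c=manip.capture('wrist'); save('lift1',c['image']); pickle.dump((st,c),open('lift1.pkl','wb'))
shift(.547,.2048,.147,65.9)
E
```

```text
t 8.27 xyz [ 3.672e+01 -4.110e+00  2.000e-02] rot [ 2.800e-03 -1.000e-04  2.378e-01] F [-0.2  0.4 -1.2] w 0.0107 pose [ 0.5206 -0.1638  0.1475] [1.7984e+02 1.0000e-02 7.9520e+01]
```

View pics/lift1.png

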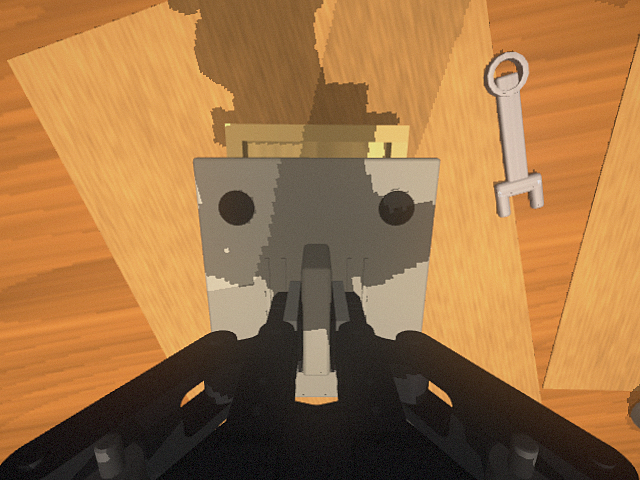

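The cover is held, with its far discs at (237,208) and (397,208) and the tray empty behind it. Next: the cover's pose in the hand.

```bash
python3 - <<'E'
from fit import *
import pickle
from scipy.optimize import least_squares
st,c=pickle.load(open('lift1.pkl','rb'))
ts=dict(ee_pos=[0,0,0],tcp_rot=[0,0,0])  # work in tool frame
uv=discs(c,st,[(237,208),(397,208)],0,26); print(uv)
# plate corners: far edge
pts=np.vstack([uv,[[194,157],[440,157]]])
print(toworld(c,pts,.005,ts)*1000)
# tool-frame: cover +x -> tool y (yaw 79.4 tool x= cover +y); cover z = -tool z
obj=np.array([[-36,-42,0],[36,-42,0],[-54,-64,0],[54,-64,0]])/1000
w=np.array([1,1,.4,.4])[:,None]
def res(p,fix=None):
    Rm=R.from_rotvec([p[3],0,p[4]]).as_matrix()
    return ((topix(c,obj@Rm.T+p[:3],ts)-pts)*w).ravel()
s=least_squares(res,[0,0,.005,0,0],x_scale=[.001,.001,.001,.01,.01]); print('full',s.x,s.fun)
s=least_squares(lambda p:res([p[0],p[1],.005,p[2],p[3]]),[0,0,0,0],x_scale=[.001,.001,.01,.01]); print('z fixed',s.x,s.fun)
E
```

```text
[[236.27272727 207.55144855]
 [395.79274611 214.16957136]]
[[-35.11259659 -43.07214802   5.        ]
 [ 36.98312234 -40.11360102   5.        ]
 [-51.69690462 -65.24532421   5.        ]
 [ 54.08506268 -65.36170788   5.        ]]
full [-0.00031322 -0.00036675 -0.00116412 -0.13183461  0.02811267] [-0.304157    0.45036525  0.2000957  -1.49058781  0.01380928 -0.21338927
  0.24489909  2.74305562]
z fixed [-0.00030439  0.00021157 -0.01114667  0.02815326] [ 0.29683391  0.39748346 -0.39152174 -1.62036222 -0.49685657 -0.08425215
  0.72805332  2.89948397]
```

```bash
cat > hold.py <<'E'
from fit import *
import pickle,sys
from scipy.optimize import least_squares
def hold(c,guess,corners,thr=50,win=26):
    ts=dict(ee_pos=[0,0,0],tcp_rot=[0,0,0]); g=cv2.cvtColor(c['image'],cv2.COLOR_RGB2GRAY); uv=[]
    for u,v in guess:
        p=g[v-win:v+win,u-win:u+win]; n,l,s,ce=cv2.connectedComponentsWithStats((p<thr).astype(np.uint8))
        k=1+np.argmax(s[1:,4]); uv.append(ce[k]+[u-win,v-win]); print(s[k],uv[-1])
    pts=np.vstack([uv,corners]); obj=np.array([[-36,-42,0],[36,-42,0],[-54,-64,0],[54,-64,0]])/1000
    w=np.array([1,1,.4,.4])[:,None]
    print(toworld(c,pts,.005,ts)*1000)
    def res(p): return ((topix(c,obj@R.from_rotvec([p[3],0,p[4]]).as_matrix().T+p[:3],ts)-pts)*w).ravel()
    s=least_squares(res,[0,0,.005,0,0],x_scale=[.001,.001,.001,.01,.01]); print('full',s.x,s.fun.round(2))
    s=least_squares(lambda p:res([p[0],p[1],.005,p[2],p[3]]),[0,0,0,0],x_scale=[.001,.001,.01,.01]); print('zfix',s.x,s.fun.round(2))
E
python3 - <<'E'
from hold import *
st,c=pickle.load(open('lift1.pkl','rb'))
g=cv2.cvtColor(c['image'],cv2.COLOR_RGB2GRAY); print(g[208,370:425],g[185:232,397])
hold(c,[(237,208),(397,208)],[[194,157],[440,157]])
E
```

```text
[ 98  97 104  96 102  91 101 103  77  37  47  48  45  44  44  45  50  43
  46  54  64  62  57  57  51  39  46  47  52  51  53  46  60  68  68  63
  57  50  45  51  53  57  53  49  76 106 102 103 101  99 101 103 101 104
  99] [173 181 181 160 114 154  46  57  65  67  63  61  61  55  60  66  64  59
  56  61  66  61  58  47  43  46  51  56  48  49  54  46  47  45  43  43
  47  49  41  46  69 106 101  96  98 102  98]
[ 19  15  24  28 211] [243.87677725 212.00473934]
[  8  13  31  30 318] [391.04716981 214.28930818]
[[-31.81915302 -41.02020535   5.        ]
 [ 34.84076138 -40.05555081   5.        ]
 [-51.69690462 -65.24532421   5.        ]
 [ 54.08506268 -65.36170788   5.        ]]
full [0.00108427 0.00266458 0.01550417 0.05826897 0.00882753] [-2.01 -0.98  1.73 -1.76  1.87  2.77 -1.2   3.73]
zfix [ 0.0010762   0.00192649 -0.14060959  0.00880606] [-3.06 -0.75  2.78 -1.49  2.5   2.39 -1.83  3.35]
```

```bash
python3 - <<'E'
from hold import *
st,c=pickle.load(open('lift1.pkl','rb'))
hold(c,[(237,208),(397,208)],[[194,157],[440,157]],thr=82,win=24)
E
```

```text
[  6   7  36  35 978] [236.22801636 207.53680982]
[  5   7  37  35 998] [396.01603206 207.99298597]
[[-35.13225484 -43.07884695   5.        ]
 [ 36.87557911 -42.97208067   5.        ]
 [-51.69690462 -65.24532421   5.        ]
 [ 54.08506268 -65.36170788   5.        ]]
full [ 0.00086511 -0.00146306 -0.00074132 -0.135672    0.00120494] [ 0.07 -0.06  0.13 -0.1  -0.28  0.08 -0.21  0.32]
zfix [ 0.0008661  -0.00090201 -0.02088148  0.00119545] [ 0.58 -0.11 -0.37 -0.16 -0.79  0.18  0.3   0.42]
```

The cover sits about 0.9 mm along tool x and −1.0 mm along tool y in the hand, with negligible yaw. Carrying it over to the housing.

```bash
python3 - <<'E'
from h import *
shift(.5475,.2036,.147,65.95)
E
```

```text
t 8.27 xyz [ 3.662e+01 -4.040e+00  3.000e-02] rot [ 2.800e-03 -1.000e-04  2.369e-01] F [-0.2  0.4 -1.2] w 0.0107 pose [ 0.5206 -0.1638  0.1475] [1.7984e+02 1.0000e-02 7.9520e+01]
```

Request:
{"op": "play_rows", "data": {"rows": [{"xyz": [2, -0.2, 0], "rotation": [0, 0, 0], "fingers": 0}, {"xyz": [5.5, -0.6, 0], "rotation": [0, 0, 0.03], "fingers": 0}, {"xyz": [9.5, -1.1, 0], "rotation": [0, 0, 0.06], "fingers": 0}, {"xyz": [13.5, -1.5, 0], "rotation": [0, 0, 0.1], "fingers": 0}, {"xyz": [17.5, -2, 0], "rotation": [0, 0, 0.14], "fingers": 0}, {"xyz": [21.5, -2.4, 0], "rotation": [0, 0, 0.18], "fingers": 0}, {"xyz": [25.5, -2.9, 0], "rotation": [0, 0, 0.22], "fingers": 0}, {"xyz": [29.5, -3.3, 0], "rotation": [0.002, 0, 0.237], "fingers": 0}]}}

```text
time: 8.93
ee_pos: [0.5398, 0.1342, 0.1453]
tcp_rot: [-179.8, 0.1, 65.9]
ft_force: [-0.3, -0.5, -1.0]
gripper_width: 0.011
```

```bash
python3 - <<'E'
from h import *
shift(.5475,.2036,.147,65.95)
E
```

```text
t 8.93 xyz [ 6.65 -2.14 -0.17] rot [-0.0029  0.0017 -0.0017] F [-0.3 -0.5 -1. ] w 0.011 pose [0.5398 0.1342 0.1453] [-1.7983e+02  1.0000e-01  6.5850e+01]
```

Request:
{"op": "play_rows", "data": {"rows": [{"xyz": [3.0, -1, 0], "rotation": [0, 0, 0], "fingers": 0}, {"xyz": [5, -1.7, 0], "rotation": [0, 0, 0], "fingers": 0}, {"xyz": [6.1, -2.0, 0], "rotation": [0, 0, 0], "fingers": 0}, {"xyz": [6.5, -2.1, 0], "rotation": [0, 0, 0], "fingers": 0}, {"xyz": [6.5, -2.1, 0], "rotation": [0, 0, 0], "fingers": 0}, {"xyz": [6.5, -2.1, 0], "rotation": [0, 0, 0], "fingers": 0}]}}

```text
time: 9.43
ee_pos: [0.5486, 0.199, 0.1464]
tcp_rot: [-180.0, 0.1, 65.9]
ft_force: [-0.8, 0.5, 0.2]
gripper_width: 0.0104
```

```bash
python3 - <<'E'
from h import *
shift(.5475,.2036,.085,65.95)
import pickle
P=[];Q=[]
for i in range(3):
    st=manip.state();c=manip.capture('wrist');P.append(st['ee_pos']);Q.append(st['tcp_rot'][2])
print(np.round(P,4),Q)
save('lift2',c['image']);pickle.dump((st,c),open('lift2.pkl','wb'))
E
```

```text
t 9.43 xyz [ 0.38 -0.28  6.14] rot [-0.0007  0.0014 -0.0012] F [-0.8  0.5  0.2] w 0.0104 pose [0.5486 0.199  0.1464] [-1.7996e+02  8.0000e-02  6.5880e+01]
[[0.5486 0.199  0.1464]
 [0.5487 0.1988 0.1467]
 [0.5488 0.1987 0.1469]] [np.float64(65.8833126758072), np.float64(65.85264296311375), np.float64(65.83174101183988)]
```

View pics/lift2.png

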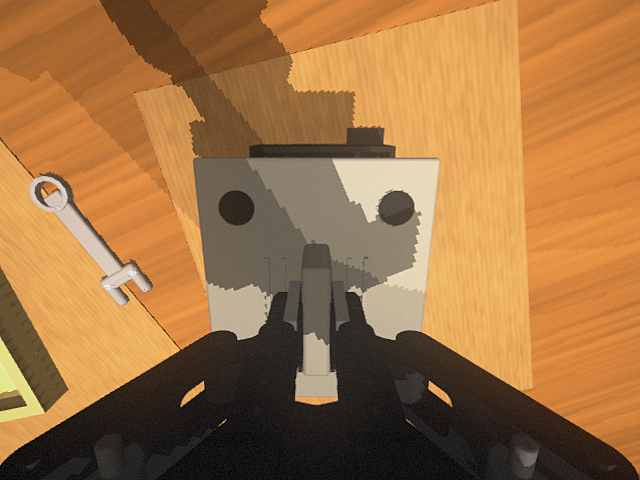

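Request:
{"op": "play_rows", "data": {"rows": [{"xyz": [0.4, -0.3, 1.5], "rotation": [0, 0, -0.001], "fingers": 0}, {"xyz": [0.4, -0.3, 3.5], "rotation": [0, 0, -0.001], "fingers": 0}, {"xyz": [0.4, -0.3, 5], "rotation": [0, 0, -0.001], "fingers": 0}, {"xyz": [0.4, -0.3, 6], "rotation": [0, 0, -0.001], "fingers": 0}, {"xyz": [0.4, -0.3, 6.3], "rotation": [0, 0, -0.001], "fingers": 0}, {"xyz": [0.4, -0.3, 6.3], "rotation": [0, 0, -0.001], "fingers": 0}, {"xyz": [0.4, -0.3, 6.3], "rotation": [0, 0, -0.001], "fingers": 0}]}}

```text
time: 10.17
ee_pos: [0.5483, 0.2049, 0.0848]
tcp_rot: [180.0, -0.0, 66.0]
ft_force: [0.6, 0.8, -0.5]
gripper_width: 0.0108
```

```bash
python3 - <<'E'
from h import *
import pickle
P=[];Q=[]
st=manip.state();P.append(st['ee_pos']);c=manip.capture('wrist')
save('low1',c['image']);pickle.dump((st,c),open('low1.pkl','wb'))
st=manip.state();P.append(st['ee_pos']);c=manip.capture('scene')
save('low1s',cv2.resize(c['image'][190:300,390:510],None,fx=5,fy=5,interpolation=cv2.INTER_CUBIC))
print(np.round(P,4)); shift(.5475,.2036,.063,65.95)
E
```

```text
[[0.5483 0.2049 0.0848]
 [0.5486 0.2051 0.0852]]
t 10.27 xyz [-0.21 -0.05  2.23] rot [ 0.0017 -0.0015  0.0007] F [-0.5  0.1  0.1] w 0.0105 pose [0.5488 0.2052 0.0853] [ 1.799e+02 -8.000e-02  6.599e+01]
```

View pics/low1.png

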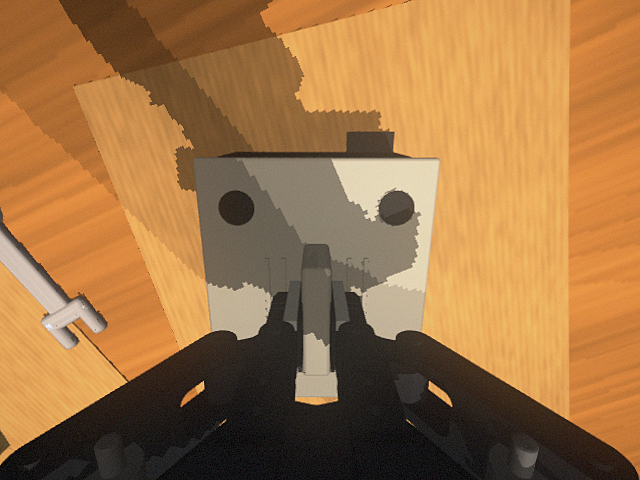

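View pics/low1s.png

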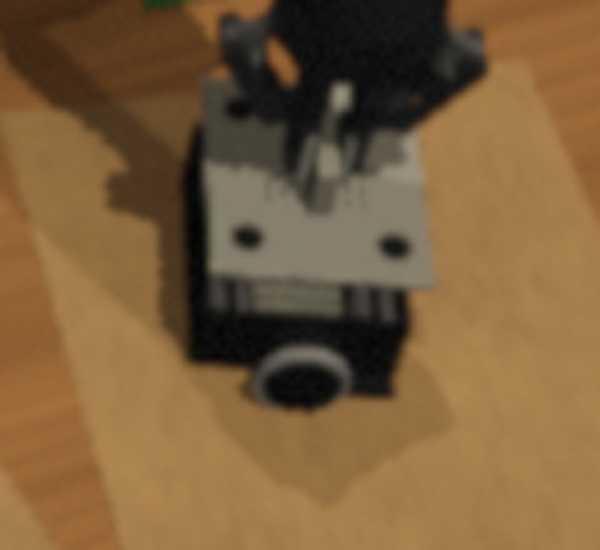

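```bash
python3 - <<'E'
from h import *
import pickle
st,c=pickle.load(open('low1.pkl','rb'))
im=c['image'][130:180,180:460].copy(); im=np.clip(im.astype(float)*1.6,0,255).astype(np.uint8)
a=np.radians(-24.1);Rm=np.array([[np.cos(a),-np.sin(a)],[np.sin(a),np.cos(a)]])
C=np.array([[-62,-52],[-62,52]])/1000@Rm.T+[.547,.2048]
print(topix(c,np.c_[C,[.045]*2],st))
save('low1c',cv2.resize(im,None,fx=2.8,fy=2.8,interpolation=cv2.INTER_CUBIC))
E
```

```text
[[215.74760068 156.3898631 ]
 [411.40423379 156.85934019]]
```

View pics/low1c.png

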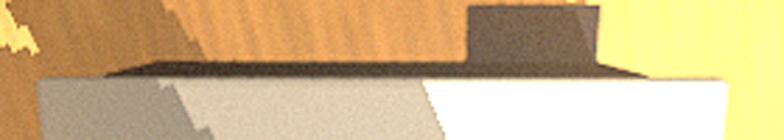

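Request:
{"op": "play_rows", "data": {"rows": [{"xyz": [-0.16, -0.04, 0.3], "rotation": [0.001, -0.001, 0], "fingers": 0}, {"xyz": [-0.16, -0.04, 0.7], "rotation": [0.001, -0.001, 0], "fingers": 0}, {"xyz": [-0.16, -0.04, 1.1], "rotation": [0.001, -0.001, 0], "fingers": 0}, {"xyz": [-0.16, -0.04, 1.4], "rotation": [0.001, -0.001, 0], "fingers": 0}, {"xyz": [-0.16, -0.04, 1.6], "rotation": [0.001, -0.001, 0], "fingers": 0}, {"xyz": [-0.16, -0.04, 1.6], "rotation": [0.001, -0.001, 0], "fingers": 0}]}}

```text
time: 10.77
ee_pos: [0.5462, 0.2038, 0.0673]
tcp_rot: [-179.9, 0.1, 66.0]
ft_force: [-0.2, 0.3, 0.0]
gripper_width: 0.011
```

```bash
python3 - <<'E'
from h import *
shift(.5475,.2036,.063,65.95); print(manip.state()['moment'])
E
```

```text
t 10.77 xyz [0.04 0.13 0.43] rot [-0.0021  0.0017  0.001 ] F [-0.2  0.3  0. ] w 0.011 pose [0.5462 0.2038 0.0673] [-1.7988e+02  1.0000e-01  6.6010e+01]
[0.02056006 0.05574796 0.01009176]
```

Request:
{"op": "play_rows", "data": {"rows": [{"xyz": [0.02, 0.08, 0.1], "rotation": [0, 0, 0], "fingers": 0}, {"xyz": [0.02, 0.08, 0.2], "rotation": [0, 0, 0], "fingers": 0}, {"xyz": [0.02, 0.08, 0.3], "rotation": [0, 0, 0], "fingers": 0}, {"xyz": [0.02, 0.08, 0.35], "rotation": [0, 0, 0], "fingers": 0}, {"xyz": [0.02, 0.08, 0.35], "rotation": [0, 0, 0], "fingers": 0}]}}

```text
time: 11.18
ee_pos: [0.5475, 0.2037, 0.0645]
tcp_rot: [-179.9, 0.1, 66.0]
ft_force: [0.5, 0.5, -1.7]
gripper_width: 0.0106
```

```bash
python3 - <<'E'
from h import *
shift(.5475,.2036,.063,65.95); print(manip.state()['moment'])
E
```

```text
t 11.18 xyz [-0.01  0.    0.15] rot [-0.0011  0.0009  0.001 ] F [ 0.5  0.5 -1.7] w 0.0106 pose [0.5475 0.2037 0.0645] [-1.7994e+02  5.0000e-02  6.6010e+01]
[ 0.00525927 -0.0142822  -0.02068334]
```

Request:
{"op": "play_rows", "data": {"rows": [{"xyz": [0, 0, 0.08], "rotation": [0, 0, 0], "fingers": 0}, {"xyz": [0, 0, 0.15], "rotation": [0, 0, 0], "fingers": 0}, {"xyz": [0, 0, 0.2], "rotation": [0, 0, 0], "fingers": 0}, {"xyz": [0, 0, 0.2], "rotation": [0, 0, 0], "fingers": 0}]}}

```text
time: 11.52
ee_pos: [0.5478, 0.2038, 0.0632]
tcp_rot: [-180.0, 0.0, 66.0]
ft_force: [-2.0, 0.2, 2.4]
gripper_width: 0.0109
```

```bash
python3 - <<'E'
from h import *
shift(.5475,.2036,.063,65.95); print(manip.state()['moment'])
E
```

```text
t 11.52 xyz [-0.04 -0.02  0.02] rot [-0.0004  0.0003  0.001 ] F [-2.   0.2  2.4] w 0.0109 pose [0.5478 0.2038 0.0632] [-1.7998e+02  2.0000e-02  6.6010e+01]
[-0.05196009  0.17271238 -0.02078716]
```

Light contact at the expected height (about 58 mm plate). Releasing and rising.

Request:
{"op": "play_rows", "data": {"rows": [{"xyz": [0, 0, 0], "rotation": [0, 0, 0], "fingers": 0.3}, {"xyz": [0, 0, 0], "rotation": [0, 0, 0], "fingers": 0.5}, {"xyz": [0, 0, 0], "rotation": [0, 0, 0], "fingers": 0.5}, {"xyz": [0, 0, -1], "rotation": [0, 0, 0], "fingers": 0.5}, {"xyz": [0, 0, -4], "rotation": [0, 0, 0], "fingers": 0.5}, {"xyz": [0, 0, -8], "rotation": [0, 0, 0], "fingers": 0.5}, {"xyz": [0, 0, -9], "rotation": [0, 0, 0], "fingers": 0.3}, {"xyz": [0, 0, -9], "rotation": [0, 0, 0], "fingers": 0.3}]}}

```text
time: 12.18
ee_pos: [0.551, 0.2046, 0.1577]
tcp_rot: [179.6, -0.3, 66.0]
ft_force: [-0.0, -0.1, -0.2]
gripper_width: 0.0256
```

```bash
python3 - <<'E'
from h import *
import pickle
st=manip.state();c=manip.capture('wrist')
save('rel1',c['image']);pickle.dump((st,c),open('rel1.pkl','wb')); shift(.5475,.2036,.153,65.95)
E
```

```text
t 12.23 xyz [-0.14 -0.16  0.21] rot [ 0.0031 -0.0024  0.001 ] F [ 1.6  0.  -0.7] w 0.0255 pose [0.5496 0.2042 0.1552] [ 1.7982e+02 -1.4000e-01  6.6010e+01]
```

View pics/rel1.png

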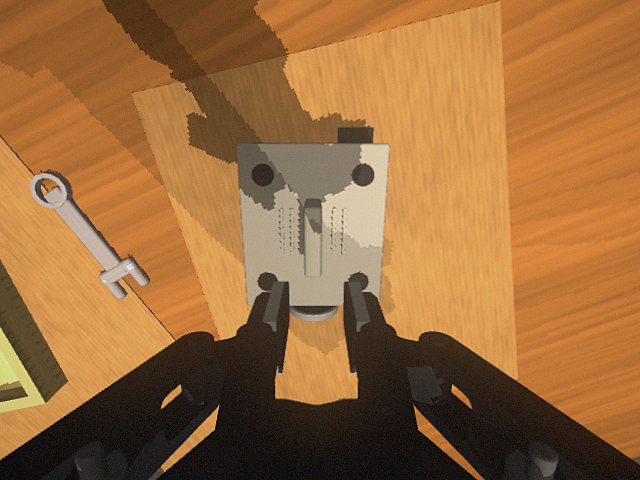

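```bash
cat > seat.py <<'E'
from fit import *
def blob(c,guess,thr=82,win=20):
    g=cv2.cvtColor(c['image'],cv2.COLOR_RGB2GRAY); uv=[]
    for u,v in guess:
        p=g[v-win:v+win,u-win:u+win]; n,l,s,ce=cv2.connectedComponentsWithStats((p<thr).astype(np.uint8))
        k=1+np.argmax(s[1:,4]); uv.append(ce[k]+[u-win,v-win]); print(s[k],np.round(uv[-1],1))
    return np.array(uv)
E
python3 - <<'E'
from seat import *
import pickle
st,c=pickle.load(open('rel1.pkl','rb'))
uv=blob(c,[(263,175),(363,175)])
cor=np.array([[237,144],[389,145]])
a=np.radians(-24.1);Rm=np.array([[np.cos(a),-np.sin(a)],[np.sin(a),np.cos(a)]])
print(topix(c,np.c_[np.array([[-42,-36],[-42,36],[-64,-54],[-64,54]])/1000@Rm.T+[.547,.2048],[.058]*4],st))
for z in (.054,.058,.062):
    W=toworld(c,uv,z,st)[:,:2]; d=W[1]-W[0]; print(z,np.hypot(*d),np.degrees(np.arctan2(d[1],d[0]))-90, W.mean(0)+Rm@[.042,0])
E
```

```text
[  8   9  23  23 421] [262.2 174.6]
[  9   9  22  22 367] [362.6 174.5]
[[262.3387687  174.40743668]
 [362.63867355 174.66345358]
 [234.96803233 142.43968936]
 [389.90114068 142.8955469 ]]
0.054 0.07325183675068403 -23.86650442378516 [0.54745588 0.20449187]
0.058 0.07205832871700626 -23.8665044237852 [0.54699083 0.20473091]
0.062 0.07086482068332842 -23.86650442378516 [0.54652578 0.20496995]
```

The cover rests at the expected 58 mm, centred within 0.3 mm, yaw about −23.9°. Now the corner targets with shut fingers.

```bash
cat > cor.py <<'E'
from h import *
import sys
a=np.radians(-24.0);Rm=np.array([[np.cos(a),-np.sin(a)],[np.sin(a),np.cos(a)]])
K={1:(42,36),2:(42,-36),3:(-42,36),4:(-42,-36)}
def go(k,z):
    p=Rm@(np.array(K[k])/1000)+[.5470,.2047]; shift(p[0],p[1],z,66)
if __name__=='__main__': go(int(sys.argv[1]),float(sys.argv[2]))
E
python3 cor.py 3 .064
```

```text
t 12.23 xyz [ 3.52 -4.48  9.11] rot [ 0.0031 -0.0024  0.0001] F [ 1.6  0.  -0.7] w 0.0255 pose [0.5496 0.2042 0.1552] [ 1.7982e+02 -1.4000e-01  6.6010e+01]
```

Request:
{"op": "play_rows", "data": {"rows": [{"xyz": [2, -2.3, 0], "rotation": [0, 0, 0], "fingers": 0}, {"xyz": [3.5, -4.4, 1], "rotation": [0, 0, 0], "fingers": 0}, {"xyz": [3.5, -4.4, 3.5], "rotation": [0, 0, 0], "fingers": 0}, {"xyz": [3.5, -4.4, 6], "rotation": [0, 0, 0], "fingers": 0}, {"xyz": [3.5, -4.4, 7], "rotation": [0, 0, 0], "fingers": 0}, {"xyz": [3.5, -4.4, 7], "rotation": [0, 0, 0], "fingers": 0}, {"xyz": [3.5, -4.4, 7], "rotation": [0, 0, 0], "fingers": 0}]}}

```text
time: 12.82
ee_pos: [0.5206, 0.253, 0.0817]
tcp_rot: [-179.8, 0.2, 66.0]
ft_force: [0.4, 0.3, 0.0]
gripper_width: 0.0001
```

```bash
python3 cor.py 3 .059
```

```text
t 12.82 xyz [0.27 0.18 2.27] rot [-0.0032  0.0029 -0.0003] F [0.4 0.3 0. ] w 0.0001 pose [0.5206 0.253  0.0817] [-1.7982e+02  1.7000e-01  6.5980e+01]
```

Request:
{"op": "play_rows", "data": {"rows": [{"xyz": [0.25, 0.15, 1], "rotation": [0, 0, 0], "fingers": 0}, {"xyz": [0.25, 0.15, 1.8], "rotation": [0, 0, 0], "fingers": 0}, {"xyz": [0.25, 0.15, 2.2], "rotation": [0, 0, 0], "fingers": 0}, {"xyz": [0.25, 0.15, 2.3], "rotation": [0, 0, 0], "fingers": 0}, {"xyz": [0.25, 0.15, 2.3], "rotation": [0, 0, 0], "fingers": 0}]}}

```text
time: 13.23
ee_pos: [0.5238, 0.2551, 0.0593]
tcp_rot: [-179.9, 0.1, 66.0]
ft_force: [-0.4, 0.3, -0.6]
gripper_width: -0.0001
```

```bash
python3 cor.py 3 .050
```

```text
t 13.23 xyz [-0.06 -0.03  0.93] rot [-0.0015  0.0013 -0.0001] F [-0.4  0.3 -0.6] w -0.0001 pose [0.5238 0.2551 0.0593] [-1.7991e+02  8.0000e-02  6.6000e+01]
```

Request:
{"op": "play_rows", "data": {"rows": [{"xyz": [-0.05, 0, 0.15], "rotation": [0, 0, 0], "fingers": 0}, {"xyz": [-0.05, 0, 0.3], "rotation": [0, 0, 0], "fingers": 0}, {"xyz": [-0.05, 0, 0.45], "rotation": [0, 0, 0], "fingers": 0}, {"xyz": [-0.05, 0, 0.6], "rotation": [0, 0, 0], "fingers": 0}]}}

```text
time: 13.57
ee_pos: [0.5247, 0.2555, 0.0556]
tcp_rot: [180.0, -0.1, 66.0]
ft_force: [-3.1, 0.5, 12.7]
gripper_width: 0.0004
```

```bash
python3 cor.py 3 .050
```

```text
t 13.57 xyz [-0.13 -0.1   0.56] rot [ 0.0006 -0.0016  0.0002] F [-3.1  0.5 12.7] w 0.0004 pose [0.5247 0.2555 0.0556] [ 1.7997e+02 -9.0000e-02  6.6010e+01]
```

Request:
{"op": "play_rows", "data": {"rows": [{"xyz": [-0.05, -0.05, 0.15], "rotation": [0, 0, 0], "fingers": 0}, {"xyz": [-0.05, -0.05, 0.3], "rotation": [0, 0, 0], "fingers": 0}, {"xyz": [-0.05, -0.05, 0.45], "rotation": [0, 0, 0], "fingers": 0}, {"xyz": [-0.05, -0.05, 0.5], "rotation": [0, 0, 0], "fingers": 0}]}}

```text
time: 13.9
ee_pos: [0.5249, 0.256, 0.0522]
tcp_rot: [179.9, -0.2, 66.0]
ft_force: [-5.6, 0.2, 21.6]
gripper_width: -0.0002
```

```bash
python3 cor.py 3 .050
```

```text
t 13.9 xyz [-0.19 -0.09  0.22] rot [ 0.0019 -0.0038  0.0005] F [-5.6  0.2 21.6] w -0.0002 pose [0.5249 0.256  0.0522] [179.89  -0.22  66.03]
```

Request:
{"op": "play_rows", "data": {"rows": [{"xyz": [-0.1, -0.05, 0.1], "rotation": [0, 0, 0], "fingers": 0}, {"xyz": [-0.1, -0.05, 0.2], "rotation": [0, 0, 0], "fingers": 0}, {"xyz": [-0.1, -0.05, 0.3], "rotation": [0, 0, 0], "fingers": 0}, {"xyz": [-0.1, -0.05, 0.3], "rotation": [0, 0, 0], "fingers": 0}]}}

```text
time: 14.23
ee_pos: [0.525, 0.2559, 0.0517]
tcp_rot: [179.8, -0.4, 66.0]
ft_force: [-8.3, 0.1, 31.9]
gripper_width: -0.0002
```

```bash
python3 cor.py 3 .050; python3 - <<'E'
from h import *
c=manip.capture('wrist'); save('pr3',c['image'])
E
```

```text
t 14.23 xyz [-0.19 -0.11  0.17] rot [ 0.004  -0.0063  0.0008] F [-8.3  0.1 31.9] w -0.0002 pose [0.525  0.2559 0.0517] [179.77  -0.36  66.05]
```

View pics/pr3.png

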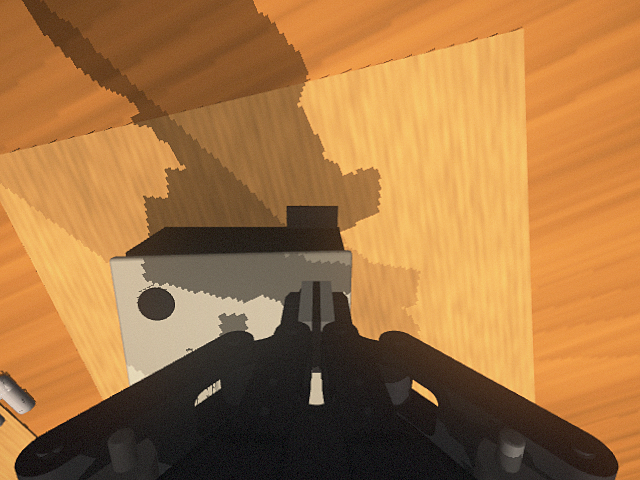

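It stiffened at about 51.7 mm, so that corner has bottomed out. Backing off to check.

Request:
{"op": "play_rows", "data": {"rows": [{"xyz": [0, 0, -1], "rotation": [0, 0, 0], "fingers": 0}, {"xyz": [0, 0, -4], "rotation": [0, 0, 0], "fingers": 0}, {"xyz": [-1, 2, -8], "rotation": [0, 0, 0], "fingers": 0}, {"xyz": [-3, 4, -10], "rotation": [0, 0, 0], "fingers": 0}, {"xyz": [-3.5, 4.2, -10], "rotation": [0, 0, 0], "fingers": 0}, {"xyz": [-3.5, 4.2, -10], "rotation": [0, 0, 0], "fingers": 0}, {"xyz": [-3.5, 4.2, -10], "rotation": [0, 0, 0], "fingers": 0}]}}

```text
time: 14.87
ee_pos: [0.546, 0.2047, 0.145]
tcp_rot: [-179.9, 0.1, 66.0]
ft_force: [0.1, 0.1, -0.8]
gripper_width: -0.0003
```

```bash
python3 - <<'E'
from h import *
import pickle
st=manip.state();c=manip.capture('wrist')
save('rel2',c['image']);pickle.dump((st,c),open('rel2.pkl','wb'))
c=manip.capture('scene'); pickle.dump(c,open('rel2s.pkl','wb'))
save('rel2s',cv2.resize(c['image'][190:300,390:510],None,fx=5,fy=5,interpolation=cv2.INTER_CUBIC))
E
python3 cor.py 2 .063
```

```text
t 14.97 xyz [-3.54  4.44  8.09] rot [-0.0039  0.0025  0.0007] F [-0.9  0.5  0. ] w 0.0003 pose [0.5449 0.2052 0.144 ] [-1.7978e+02  1.5000e-01  6.6040e+01]
```

View pics/rel2.png

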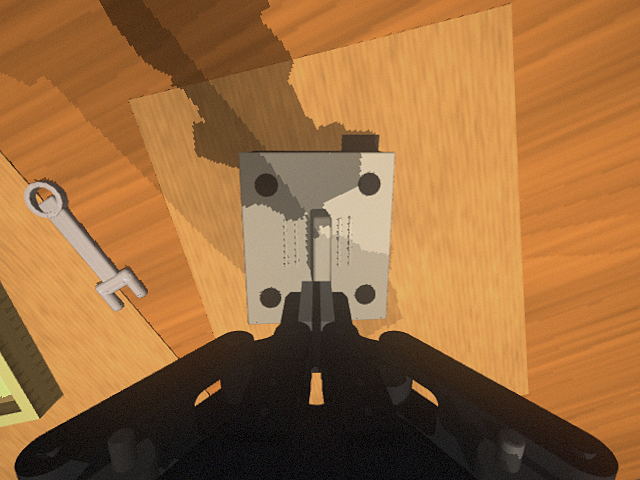

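View pics/rel2s.png

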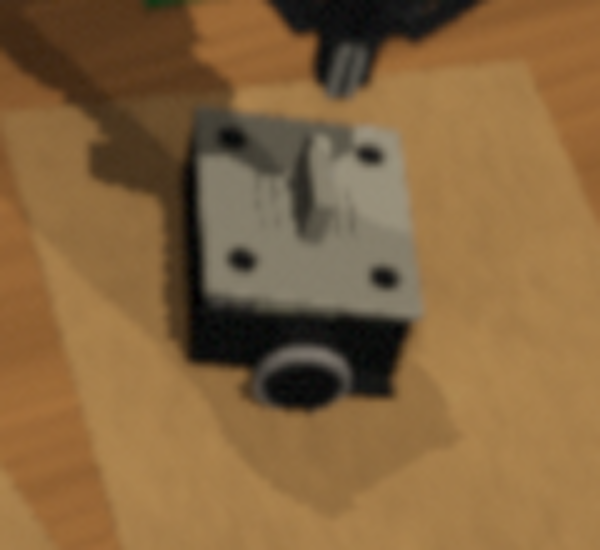

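```bash
cat >> seat.py <<'E'
def pose(c,st,guess,win=20):
    """guess order: corners 4,3,2,1 (image TL,TR,BL,BR). returns heights of the corners in world"""
    uv=blob(c,guess,win=win)
    f,Rm,o=cam(c,st)
    obj=np.array([[-42,-36,0],[-42,36,0],[42,-36,0],[42,36,0]])/1000.
    from scipy.optimize import least_squares
    def P(p): return obj@R.from_euler('zyx',[p[3],p[4],p[5]]).as_matrix().T+p[:3]
    s=least_squares(lambda p:(topix(c,P(p),st)-uv).ravel(),[.547,.2047,.054,np.radians(-24),0,0],x_scale=[.01,.01,.01,.1,.1,.1])
    z=P(s.x)[:,2]*1000
    print('centre',s.x[:3].round(4),'yaw,pitch,roll',np.degrees(s.x[3:]).round(2),'z c4,c3,c2,c1',z.round(1),'rms',np.sqrt((s.fun**2).mean()).round(2))
E
python3 - <<'E'
from seat import *
import pickle
st,c=pickle.load(open('rel2.pkl','rb'))
pose(c,st,[(266,185),(369,184),(270,298),(365,295)])
E
```

```text
[  8   8  24  24 452] [265.7 184.7]
[  9   9  22  22 374] [368.8 183.6]
[ 10   9  21  21 318] [270.1 297.3]
[ 10   9  20  20 297] [364.7 293.9]
centre [0.5476 0.2062 0.0571] yaw,pitch,roll [-23.99  -0.75  -5.45] z c4,c3,c2,c1 [57.9 52.  62.2 56.3] rms 0.03
```

Corner 3 is down and has stayed down (plate tilted about 5.5°: c3≈51, c1/c4≈57, c2≈62 mm). Next is corner 1.

```bash
python3 cor.py 1 .065
```

```text
t 14.97 xyz [3.66 4.44 7.87] rot [-0.0039  0.0025  0.0007] F [-0.9  0.5  0. ] w 0.0003 pose [0.5449 0.2052 0.144 ] [-1.7978e+02  1.5000e-01  6.6040e+01]
```

Request:
{"op": "play_rows", "data": {"rows": [{"xyz": [1.8, 2.2, 0], "rotation": [-0.004, 0.002, 0], "fingers": 0}, {"xyz": [3.6, 4.4, 0.5], "rotation": [-0.004, 0.002, 0], "fingers": 0}, {"xyz": [3.6, 4.4, 3.5], "rotation": [-0.004, 0.002, 0], "fingers": 0}, {"xyz": [3.6, 4.4, 6], "rotation": [-0.004, 0.002, 0], "fingers": 0}, {"xyz": [3.6, 4.4, 7.5], "rotation": [-0.004, 0.002, 0], "fingers": 0}, {"xyz": [3.6, 4.4, 7.7], "rotation": [-0.004, 0.002, 0], "fingers": 0}, {"xyz": [3.6, 4.4, 7.7], "rotation": [-0.004, 0.002, 0], "fingers": 0}]}}

```text
time: 15.55
ee_pos: [0.5986, 0.22, 0.066]
tcp_rot: [-179.9, 0.1, 66.1]
ft_force: [0.2, 0.7, -0.0]
gripper_width: -0.0001
```

```bash
python3 cor.py 1 .050
```

```text
t 15.55 xyz [0.1  0.11 1.6 ] rot [-0.0015  0.0023  0.0013] F [ 0.2  0.7 -0. ] w -0.0001 pose [0.5986 0.22   0.066 ] [-1.7991e+02  1.3000e-01  6.6070e+01]
```

Request:
{"op": "play_rows", "data": {"rows": [{"xyz": [0.1, 0.1, 0.6], "rotation": [-0.001, 0.002, 0], "fingers": 0}, {"xyz": [0.1, 0.1, 0.9], "rotation": [-0.001, 0.002, 0], "fingers": 0}, {"xyz": [0.1, 0.1, 1.15], "rotation": [-0.001, 0.002, 0], "fingers": 0}, {"xyz": [0.1, 0.1, 1.4], "rotation": [-0.001, 0.002, 0], "fingers": 0}, {"xyz": [0.1, 0.1, 1.65], "rotation": [-0.001, 0.002, 0], "fingers": 0}, {"xyz": [0.1, 0.1, 1.9], "rotation": [-0.001, 0.002, 0], "fingers": 0}, {"xyz": [0.1, 0.1, 1.9], "rotation": [-0.001, 0.002, 0], "fingers": 0}]}}

```text
time: 16.13
ee_pos: [0.604, 0.2204, 0.0516]
tcp_rot: [179.6, -0.3, 66.0]
ft_force: [-1.6, -0.2, 7.5]
gripper_width: -0.0002
```

```bash
python3 cor.py 1 .050
```

```text
t 16.13 xyz [-0.16 -0.37  0.16] rot [ 0.0069 -0.005  -0.0001] F [-1.6 -0.2  7.5] w -0.0002 pose [0.604  0.2204 0.0516] [179.6   -0.29  65.99]
```

Request:
{"op": "play_rows", "data": {"rows": [{"xyz": [-0.05, -0.15, 0.2], "rotation": [0, 0, 0], "fingers": 0}, {"xyz": [-0.05, -0.15, 0.4], "rotation": [0, 0, 0], "fingers": 0}, {"xyz": [-0.05, -0.15, 0.5], "rotation": [0, 0, 0], "fingers": 0}, {"xyz": [-0.05, -0.15, 0.5], "rotation": [0, 0, 0], "fingers": 0}]}}

```text
time: 16.47
ee_pos: [0.6041, 0.2205, 0.0512]
tcp_rot: [179.3, -0.4, 66.0]
ft_force: [-8.5, -3.8, 30.5]
gripper_width: 0.0001
```

```bash
python3 cor.py 1 .050
```

```text
t 16.47 xyz [-0.16 -0.38  0.11] rot [ 0.0115 -0.0069 -0.0003] F [-8.5 -3.8 30.5] w 0.0001 pose [0.6041 0.2205 0.0512] [179.34  -0.4   65.98]
```

Corner 1 has bottomed too. Backing off and looking.

Request:
{"op": "play_rows", "data": {"rows": [{"xyz": [0, 0, -1], "rotation": [-0.01, 0.006, 0], "fingers": 0}, {"xyz": [0, 0, -4], "rotation": [-0.01, 0.006, 0], "fingers": 0}, {"xyz": [-1.5, -2, -8], "rotation": [-0.01, 0.006, 0], "fingers": 0}, {"xyz": [-3, -4, -9.5], "rotation": [-0.01, 0.006, 0], "fingers": 0}, {"xyz": [-3.6, -4.5, -9.5], "rotation": [-0.01, 0.006, 0], "fingers": 0}, {"xyz": [-3.6, -4.5, -9.5], "rotation": [-0.01, 0.006, 0], "fingers": 0}, {"xyz": [-3.6, -4.5, -9.5], "rotation": [-0.01, 0.006, 0], "fingers": 0}]}}

```text
time: 17.05
ee_pos: [0.5447, 0.2057, 0.1389]
tcp_rot: [179.2, -0.5, 66.0]
ft_force: [0.3, 0.0, -0.1]
gripper_width: 0.0004
```

```bash
python3 - <<'E'
from seat import *
import pickle
st=manip.state();c=manip.capture('wrist')
save('rel3',c['image']);pickle.dump((st,c),open('rel3.pkl','wb'))
E
python3 cor.py 2 .063
```

```text
t 17.1 xyz [-3.67  4.33  7.55] rot [ 0.0133 -0.0087 -0.0001] F [ 0.4  0.9 -0.2] w 0.0002 pose [0.5449 0.2057 0.1382] [179.24  -0.5   66.  ]
```

View pics/rel3.png

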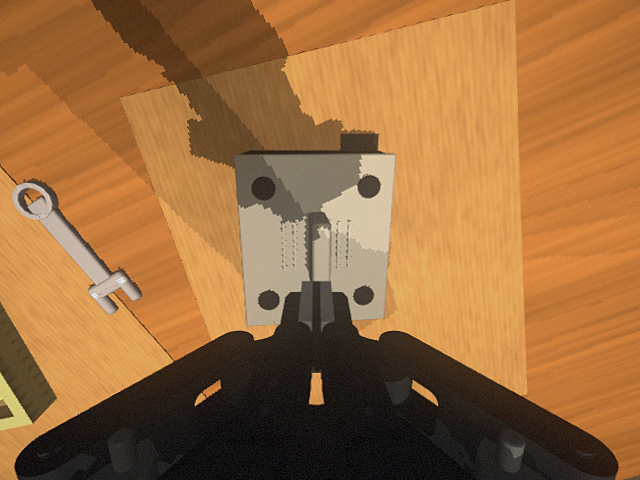

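```bash
python3 - <<'E'
from seat import *
import pickle
st,c=pickle.load(open('rel3.pkl','rb'))
pose(c,st,[(263,188),(369,187),(269,300),(363,296)])
E
```

```text
[  8   8  25  25 479] [263.1 187.9]
[  9   8  22  23 380] [368.5 186. ]
[  9  10  21  20 314] [268.5 299.7]
[ 10   9  20  20 287] [363.  295.1]
centre [0.5485 0.206  0.0546] yaw,pitch,roll [-23.89   2.12  -4.91] z c4,c3,c2,c1 [57.9 51.2 58.  51.3] rms 0.06
```

Request:
{"op": "play_rows", "data": {"rows": [{"xyz": [-2, 2.3, 0], "rotation": [0.006, -0.004, 0], "fingers": 0}, {"xyz": [-3.7, 4.3, 0.5], "rotation": [0.013, -0.008, 0], "fingers": 0}, {"xyz": [-3.7, 4.3, 3.5], "rotation": [0.013, -0.008, 0], "fingers": 0}, {"xyz": [-3.7, 4.3, 6], "rotation": [0.013, -0.008, 0], "fingers": 0}, {"xyz": [-3.7, 4.3, 7], "rotation": [0.013, -0.008, 0], "fingers": 0}, {"xyz": [-3.7, 4.3, 7], "rotation": [0.013, -0.008, 0], "fingers": 0}, {"xyz": [-3.7, 4.3, 7], "rotation": [0.013, -0.008, 0], "fingers": 0}]}}

```text
time: 17.68
ee_pos: [0.5697, 0.1547, 0.0684]
tcp_rot: [-179.9, 0.0, 66.0]
ft_force: [-0.5, 0.0, 0.8]
gripper_width: -0.0001
```

```bash
python3 cor.py 2 .050
```

```text
t 17.68 xyz [0.05 0.1  1.84] rot [-0.0013  0.0003  0.0003] F [-0.5  0.   0.8] w -0.0001 pose [0.5697 0.1547 0.0684] [-1.7993e+02  2.0000e-02  6.6020e+01]
```

Corners 3 and 1 are home (51 mm) and 2 and 4 are still up (58 mm). Pressing corner 2.

Request:
{"op": "play_rows", "data": {"rows": [{"xyz": [0.05, 0, 0.7], "rotation": [0, 0, 0], "fingers": 0}, {"xyz": [0.05, 0, 1.0], "rotation": [0, 0, 0], "fingers": 0}, {"xyz": [0.05, 0, 1.25], "rotation": [0, 0, 0], "fingers": 0}, {"xyz": [0.05, 0, 1.5], "rotation": [0, 0, 0], "fingers": 0}, {"xyz": [0.05, 0, 1.75], "rotation": [0, 0, 0], "fingers": 0}, {"xyz": [0.05, 0, 2.0], "rotation": [0, 0, 0], "fingers": 0}, {"xyz": [0.05, 0, 2.2], "rotation": [0, 0, 0], "fingers": 0}, {"xyz": [0.05, 0, 2.2], "rotation": [0, 0, 0], "fingers": 0}]}}

```text
time: 18.35
ee_pos: [0.5716, 0.155, 0.05]
tcp_rot: [179.8, -0.1, 66.0]
ft_force: [-3.4, -2.3, 12.2]
gripper_width: 0.0001
```

```bash
python3 cor.py 2 .050
```

```text
t 18.35 xyz [-0.06 -0.06 -0.  ] rot [ 0.0041 -0.002   0.0001] F [-3.4 -2.3 12.2] w 0.0001 pose [0.5716 0.155  0.05  ] [ 1.7977e+02 -1.1000e-01  6.6000e+01]
```

Request:
{"op": "play_rows", "data": {"rows": [{"xyz": [0, 0, 0.2], "rotation": [0, 0, 0], "fingers": 0}, {"xyz": [0, 0, 0.4], "rotation": [0, 0, 0], "fingers": 0}, {"xyz": [0, 0, 0.4], "rotation": [0, 0, 0], "fingers": 0}]}}

```text
time: 18.6
ee_pos: [0.5717, 0.155, 0.0499]
tcp_rot: [179.7, -0.2, 66.0]
ft_force: [-13.3, -3.1, 37.9]
gripper_width: -0.0001
```

Request:
{"op": "play_rows", "data": {"rows": [{"xyz": [0, 0, -1], "rotation": [0, 0, 0], "fingers": 0}, {"xyz": [0, 0, -4], "rotation": [0, 0, 0], "fingers": 0}, {"xyz": [1.5, -2, -8], "rotation": [0, 0, 0], "fingers": 0}, {"xyz": [3, -4, -9.5], "rotation": [0, 0, 0], "fingers": 0}, {"xyz": [3.6, -4.2, -9.5], "rotation": [0, 0, 0], "fingers": 0}, {"xyz": [3.6, -4.2, -9.5], "rotation": [0, 0, 0], "fingers": 0}, {"xyz": [3.6, -4.2, -9.5], "rotation": [0, 0, 0], "fingers": 0}]}}

```text
time: 19.18
ee_pos: [0.5465, 0.205, 0.138]
tcp_rot: [179.9, -0.0, 66.1]
ft_force: [0.1, -1.1, -0.4]
gripper_width: -0.0001
```

```bash
python3 - <<'E'
from seat import *
import pickle
st=manip.state();c=manip.capture('wrist')
save('rel4',c['image']);pickle.dump((st,c),open('rel4.pkl','wb'))
pose(c,st,[(264,187),(369,187),(269,300),(363,296)],win=24)
E
python3 cor.py 4 .063
```

```text
[ 11  11  25  24 447] [262.8 185.1]
[ 11  11  23  23 387] [367. 185.]
[ 13   9  20  19 295] [267.9 294.5]
[ 13  13  21  20 299] [362.  294.6]
centre [0.548  0.2044 0.0499] yaw,pitch,roll [-2.393e+01 -2.000e-02 -9.000e-02] z c4,c3,c2,c1 [49.9 49.8 50.  49.9] rms 0.05
t 19.23 xyz [-3.54 -4.13  7.43] rot [-0.0001  0.0005  0.0001] F [ 0.3 -0.2  0.3] w -0.0003 pose [0.5461 0.2044 0.1373] [-1.800e+02  3.000e-02  6.601e+01]
```

View pics/rel4.png

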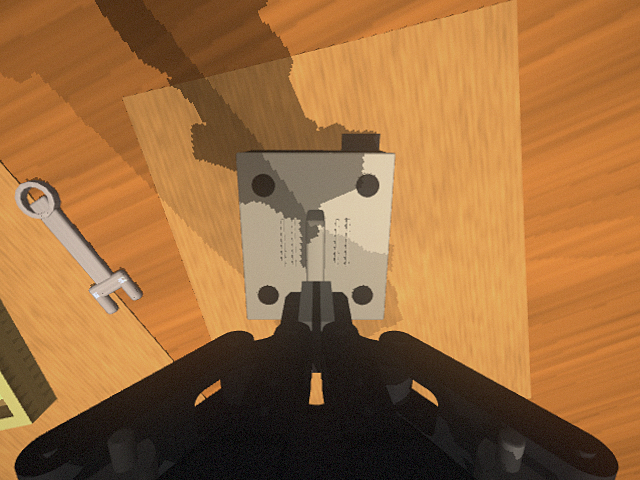

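All four corners read 49.8–50.0 mm, so corner 4 went down with its neighbour. I'll press it once to be sure it clicked.

Request:
{"op": "play_rows", "data": {"rows": [{"xyz": [-2, -2.3, 0], "rotation": [0, 0, 0], "fingers": 0}, {"xyz": [-3.5, -4.1, 0.5], "rotation": [0, 0, 0], "fingers": 0}, {"xyz": [-3.5, -4.1, 3.5], "rotation": [0, 0, 0], "fingers": 0}, {"xyz": [-3.5, -4.1, 6], "rotation": [0, 0, 0], "fingers": 0}, {"xyz": [-3.5, -4.1, 7.8], "rotation": [0, 0, 0], "fingers": 0}, {"xyz": [-3.5, -4.1, 8.3], "rotation": [0, 0, 0], "fingers": 0}, {"xyz": [-3.5, -4.1, 8.6], "rotation": [0, 0, 0], "fingers": 0}, {"xyz": [-3.5, -4.1, 8.6], "rotation": [0, 0, 0], "fingers": 0}]}}

```text
time: 19.9
ee_pos: [0.4947, 0.1891, 0.0516]
tcp_rot: [-180.0, 0.0, 66.0]
ft_force: [-0.4, -0.3, 0.3]
gripper_width: -0.0001
```

```bash
python3 cor.py 4 .050
```

```text
t 19.9 xyz [-0.05 -0.06  0.16] rot [-0.0004  0.0001 -0.0008] F [-0.4 -0.3  0.3] w -0.0001 pose [0.4947 0.1891 0.0516] [-1.7998e+02  1.0000e-02  6.5960e+01]
```

Request:
{"op": "play_rows", "data": {"rows": [{"xyz": [0, 0, 0.2], "rotation": [0, 0, 0], "fingers": 0}, {"xyz": [0, 0, 0.4], "rotation": [0, 0, 0], "fingers": 0}, {"xyz": [0, 0, 0.6], "rotation": [0, 0, 0], "fingers": 0}, {"xyz": [0, 0, 0.7], "rotation": [0, 0, 0], "fingers": 0}]}}

```text
time: 20.23
ee_pos: [0.4966, 0.19, 0.0499]
tcp_rot: [179.7, -0.2, 66.0]
ft_force: [-11.3, -3.4, 36.8]
gripper_width: -0.0001
```

Request:
{"op": "play_rows", "data": {"rows": [{"xyz": [0, 0, -1], "rotation": [0, 0, 0], "fingers": 0}, {"xyz": [0, 0, -4], "rotation": [0, 0, 0], "fingers": 0}, {"xyz": [1.5, 0, -8], "rotation": [0, 0, 0], "fingers": 0}, {"xyz": [3.5, 0, -12], "rotation": [0, 0, 0], "fingers": 0}, {"xyz": [3.5, 0, -14], "rotation": [0, 0, 0], "fingers": 0}, {"xyz": [3.5, 0, -14], "rotation": [0, 0, 0], "fingers": 0}, {"xyz": [3.5, 0, -14], "rotation": [0, 0, 0], "fingers": 0}, {"xyz": [3.5, 0, -14], "rotation": [0, 0, 0], "fingers": 0}]}}

```text
time: 20.9
ee_pos: [0.509, 0.2216, 0.1853]
tcp_rot: [179.9, -0.1, 66.0]
ft_force: [-0.2, -0.1, -0.7]
gripper_width: 0.0003
```

```bash
python3 - <<'E'
from seat import *
import pickle
st=manip.state();c=manip.capture('wrist'); print(st['ee_pos'],st['time'],st['ft_force'])
save('fin',c['image']);pickle.dump((st,c),open('fin.pkl','wb'))
c=manip.capture('scene'); save('fins',c['image'])
E
```

```text
[0.5089789  0.22157472 0.1853306 ] 20.9 [-0.16606038 -0.1396593  -0.68413456]
```

View pics/fin.png

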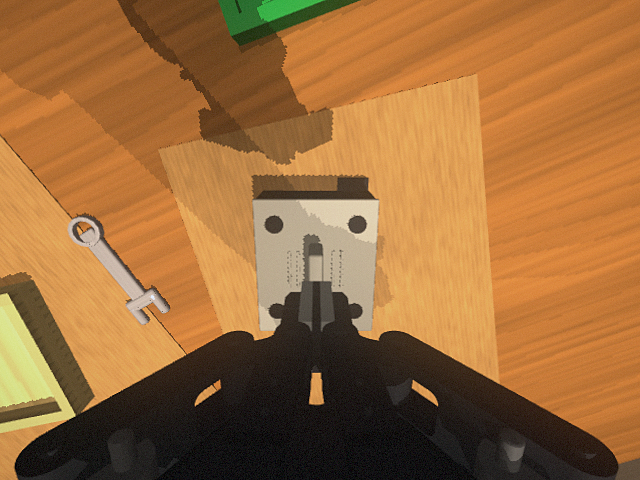

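View pics/fins.png

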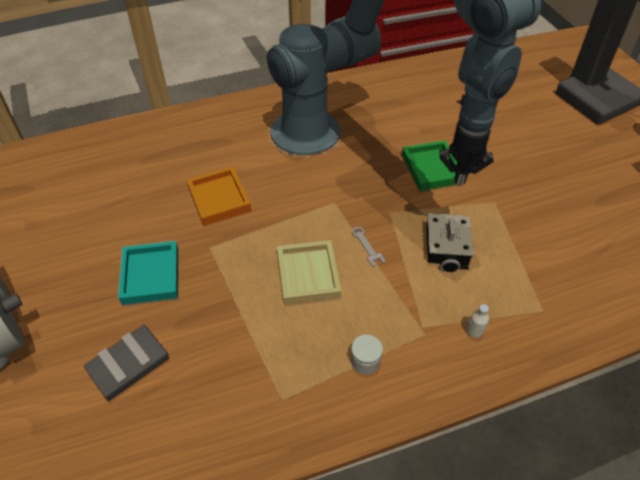

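The cover is flush on the housing at (449,240) in the scene view. The bystanders haven't moved and the gripper is well clear. Handing in.

```bash
python3 - <<'E'
from h import *
print(manip.state()['qd'].round(2)); print(manip.sign_off())
E
```

```text
[-0.07  0.21 -0.27  0.02  0.05 -0.1 ]
the job is handed in; nothing more can be done
None
```

I lifted the cover out of the plywood tray by its rib and set it rib up on the housing clips. I then pressed corners 3, 1 and 2 home in turn. Corner 4 went down with corner 2, and I pressed it once more with about 37 N to make sure. The job was handed in at about 21 s.

- **Seating:** after corner 2, the wrist camera put all four corners at 49.8–50.0 mm, tilt below 0.1° and yaw within 0.2° of the housing. The cover was about 1 mm off the housing's measured centre. I did not repeat that measurement after the last press; the final pictures show the cover flush.
- **Surroundings:** in those pictures the piston, bottle and wrench look unmoved. The gripper is about 13 cm above the plate, touching nothing.
- **What went off plan:**
    - Two move calls were refused early on because rows without "fingers" are not accepted. Nothing moved, and I resent them.
    - At corner 1 the fingertip pressed about 4 mm from the disc's centre, but the corner still went home.

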